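# Leak-check the cover seam of an incubation chamber

### The arm

A 7-joint arm with a two-finger parallel gripper is mounted at the origin on the work surface. World frame = base frame: x ahead of the robot, y to its left, z up, the work surface at z = 0. Lengths are in mm, angles in rad, forces in N, time in s.
With the tool pointing down it reaches from about 400 to 875 mm from the base axis. Payload 4.4 kg.
Tool frame: the origin (TCP) lies between the finger pads; the fingertips stand 11 mm ahead of it and the grasp point (between the pads) lies 8 mm behind it; y points along the fingers, x is the direction in which the jaws open and shut, and the axes are right-handed (so a half turn about y gives the same grasp; the last joint's range is limited). The gripper opens to 85 mm and grips with 20 to 120 N. Pads are 22 mm wide; open, the fingers measure 114 mm over their backs; the gripper's body (76 mm by 85 mm) begins 54 mm behind the grasp point. The pads swing forward as they close: fully open they stand 13 mm farther back than shut.
Start: joints at [-1.358, 0.628, 0.038, 1.517, -0.027, 0.996, -0.02], TCP at [178.856, 624.923, 221.213] pointing down, gripper open.
Joint ranges: [-3.06, 3.06], [-0.37, 2.12], [-1.25, 1.32], [0.18, 2.47], [-1.1, 4.24], [0.23, 1.98], [-2.94, 2.94]. Speed limits (rad/s): [2.57, 2.57, 3.14, 3.14, 3.14, 3.14, 3.14].

### API

Orientations are given as [roll, pitch, yaw] about the fixed x, y, z axes, in that order (R = Rz(yaw) Ry(pitch) Rx(roll)).
In Python, from cell import * gives the robot as it stands.
- The arm moves only by the shell command python3 -m jog 'ROWS'. ROWS is JSON, a list of rows, each an object of numbers: "x", "y", "z": the shift along the tool's x, y, z in mm; "ax", "ay", "az": the turn, a rotation vector about the tool's x, y, z in rad; "grip": the finger opening in mm, from 0 to 85.4. In form: [{"x": .., "y": .., "z": .., "ax": .., "ay": .., "az": .., "grip": ..}, ...]. A call has 1 to 5 rows; each row is the pose to reach, as a shift and turn from the pose commanded when the call began, along the tool's axes at that moment; what a row does not reach only later rows make up. A row lasts 1/10 s, in which the tool goes at most 50 mm and 8.59 degrees, less where a joint would pass 70% of its speed; a pose out of reach is approached as far as the arm can. A call with a gripper value outside its range is refused whole. The fingers move at their own pace and stop on an object; the grip force is fixed at half the most. Time passes only in rows, so rows that repeat a pose let the fingers close. It gives the time, the measured TCP pose, the force and the opening at its end, in the units of the state.
- read_state(): the state, without advancing time (a new reading comes with each control period).
- get_image(name): name is "scene" or "top" or "wrist"; returns a dict with "color" (480x640x3 uint8, red, green, blue), "vfov" (degrees; the focal length in pixels is half the picture's height over the tangent of half this angle, whatever the lens; pixels are square), "cx", "cy" (the principal point, pixels), "k1" (the pictures are not rectified: a ray, as slopes to the right and down, at radius r is drawn at 1 + k1 r^2 times it, then the intrinsics apply), "camera_from_world" (4x4, takes a point from world to camera coordinates). Camera axes: x right, y down, z forward; pixel columns grow to the right and rows downward; lengths in mm; the calibration is good to about 2 mm. A picture is of the moment at which its call begins. There is no depth.
- finish_job(): hands the job in, once; it reports no verdict.
The state is a dict: "clock": time; "qpos": joint angles; "qd": joint speeds; "tau": joint torques, N m; "eef_pos": TCP position; "tool_rot": TCP orientation; "force": force on the tool from outside, world axes, zero at the start; "torque": the same for the moment, N m; "width": finger opening in mm.
Only numpy, scipy, OpenCV 4.12 (cv2) and the standard library are available. Lean on these libraries where they do the work, as an engineer would, in place of code of your own. Each camera call takes 0.05 s, during which the arm holds its last target.

### The job

Turn the gas dial on top of the incubation chamber clockwise to the long mark on its scale. Then take the pen-shaped leak detector out of its stand and pass its tip along the seam at the foot of the chamber's cover, under the lifting bar, from the clip nearer the robot's base to the farther one, steadily and slowly (five seconds or more), within a centimetre of the seam and without pressing on the chamber. Stand the pen back in its stand, and leave the dial on its mark and everything else where it is.

Things in the scene. Friction and masses are not known exactly. Their poses are not given: they have to be found in the camera images.
- chamber: White incubation chamber, fixed. Origin: centre of its underside on the table; its own -x is its front, z up. Base 200 (x) x 280 (y) x 60 high; on it a bare-metal box cover, x -30 to +95, y -120 to +120, up to z = 180, so that a ledge 70 mm deep is left in front of the cover.
- bar (a point): Middle of the round lifting bar (10 mm thick, along y from -105 to +105, a standoff to the cover at each end), 30 mm out from the cover's front wall and 85 mm above the ledge. Axes as the chamber's. The seam is reached by leaning the pen back under this bar, 30 to 50 degrees from vertical; at 40 some 14 mm are left between handle and bar.
- seam (a point): Middle of the seam, the dark straight line in the inside corner where the cover's upright front wall meets the ledge; axes as the chamber's (y along the seam, -x out of the wall, z up). The stretch to follow lies between the two clips, from about y = +70 mm (near end) to about -70 mm (far end).
- clip_near (a point): Foot, at the cover's wall, of the steel clip at the near end of the seam (95 mm from its middle, towards the chamber's +y, always the nearer to the robot). 20 mm wide along the seam, 27 high, 32 deep.
- clip_far (a point): The same for the equal clip at the far end of the seam (chamber's -y).
- dial (a joint): Angle of the black bar knob on top of the cover (rad): 0 when its white pointer line points to the chamber's front (-x), growing clockwise from above. Ticks every 15 degrees; the long broad mark, the target, is at 1.571 (pointer to the chamber's +y). It starts short of the mark and stays where it is left; stop at 2.6.
- dial_grip (a point): On the knob's axis, 37 mm above the cover's top, at the height to grip. Turns with the knob: its x axis runs along the knob's bar, the white pointer at its -x. The bar is 42 long, 14 wide, its top 7 mm above this point; a disc 44 across lies 23 mm below it.
- pen: Leak-detector pen. Origin: the end of its tip; z runs up along the pen. A steel probe 9 mm thick (6 at the tip) from 0 to 80, then a white handle, square, 26 x 26, sides along its x and y, from z = 80 to 140. About 90 g. It starts upright in its stand, probe down, the handle's shoulder on the stand's rim.
- stand: Grey round stand, fixed: foot 90 mm across, post 44 mm across and 92 high, with a 20 mm bore down from the top, closed at the bottom. Origin: centre of its underside. With the pen in it, the pen's tip is 12 mm above the table.
- rack: Green tube rack with microtubes, fixed bystander, 100 x 64 mm, 79 high over the caps; origin under its centre. It stands beside the pen's stand, on either side.
- marker: Yellow highlighter lying flat, 122 x 26 x 16, a bystander.
- dish: Stack of clear petri dishes, 90 across, 30 high, a bystander.
- tape: Roll of tape lying flat, 100 across, 24 high, a bystander.
- beaker: Clear plastic beaker, 72 across, 90 high, a bystander.
- tipbox: Blue pipette-tip box, 120 x 80 x 64, a bystander.
- reagent: White jar with a blue cap, 60 across, 100 high, a bystander.
Mind the look-alikes: they are no part of the job. There is more than one size of the pen; the one meant has the size given above.

How it is judged:
By the outcome, as a careful person would: the job done as asked, in the order asked, and still so for the second after the job is handed in, with the robot touching nothing.
It also fails if it takes over 64 s, if anything falls off the work surface, if the arm or the gripper's body presses on something with over 40 N, if the wrist force passes 120 N, or if a joint passes its speed limit or range.

## Working session

There is one attempt and no reset: what is moved stays moved. The work goes in short steps, Python scripts to look and compute and a shell command to move; the robot and the scene stay as the last step left them, time stands still between calls to the robot, and variables do not carry over. Pictures are saved under pics/ and viewed, and the job is handed in when it is done.

```bash
ls; mkdir -p pics; python3 - <<'E'
from cell import *
import cv2
s=read_state(); print({k:s[k] for k in ('clock','eef_pos','tool_rot','force','width')})
for n in("scene","top","wrist"):
    i=get_image(n); cv2.imwrite(f"pics/{n}0.png",i["color"][:,:,::-1])
    print(n,i["vfov"],i["cx"],i["cy"],i["k1"],i["camera_from_world"])
E
```

```text
pics
{'clock': 0.0, 'eef_pos': array([178.66718677, 624.31060487, 220.29617977]), 'tool_rot': array([-1.57083944,  0.00186702,  1.29203701]), 'force': array([-0.07688237, -0.91788402,  0.11909525]), 'width': 85.5148551947729}
scene 57.76996411188576 317.5048137621442 235.46452184266488 0.0020229515909475347 [[-9.48579458e-02  9.95490816e-01 -7.74541395e-05  8.97978897e+01]
 [ 8.09833055e-01  7.71218116e-02 -5.81569126e-01 -3.33907225e+02]
 [-5.78940751e-01 -5.52291776e-02 -8.13496985e-01  1.34364606e+03]
 [ 0.00000000e+00  0.00000000e+00  0.00000000e+00  1.00000000e+00]]
top 42.58438573664936 324.5771176132358 251.07039914023613 -0.1018714042438661 [[-1.43645626e-02 -9.99890821e-01  3.46484955e-03 -5.39543547e+01]
 [-9.84961823e-01  1.35532408e-02 -1.72239706e-01  5.15024330e+02]
 [ 1.72173942e-01 -5.88689258e-03 -9.85048973e-01  1.40602889e+03]
 [ 0.00000000e+00  0.00000000e+00  0.00000000e+00  1.00000000e+00]]
wrist 66.21601782073117 307.8570600519672 237.6151454826376 -0.019975867525027523 [[ 2.75919506e-01  9.61178508e-01 -2.07406129e-03 -6.48726328e+02]
 [ 9.26400962e-01 -2.65359683e-01  2.67143212e-01 -3.41052519e+01]
 [ 2.56221942e-01 -7.56314355e-02 -9.63654607e-01  3.78619847e+02]
 [ 0.00000000e+00  0.00000000e+00  0.00000000e+00  1.00000000e+00]]
```

View pics/scene0.png

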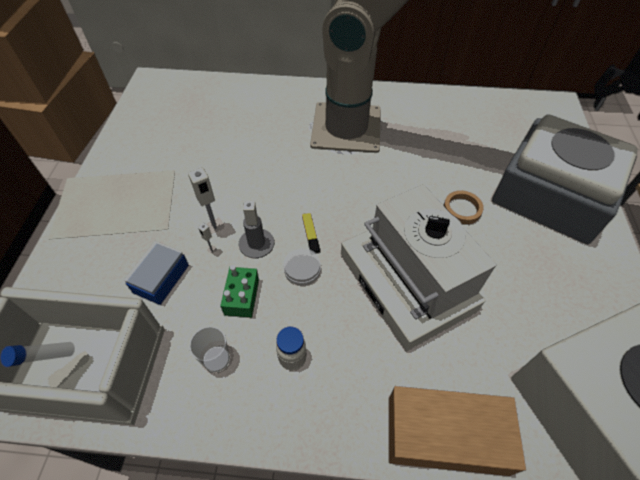

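View pics/top0.png

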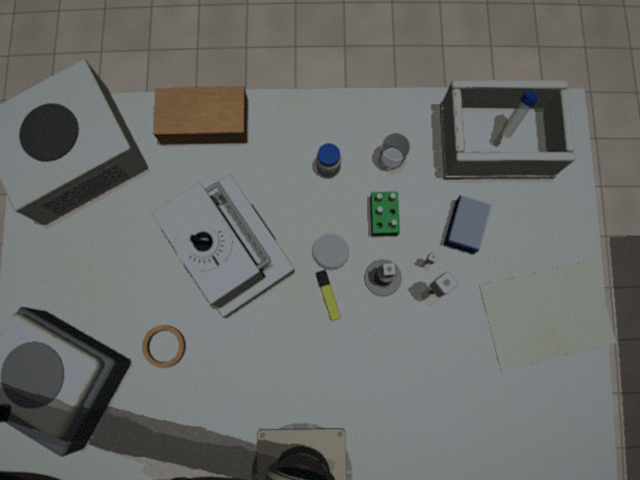

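View pics/wrist0.png

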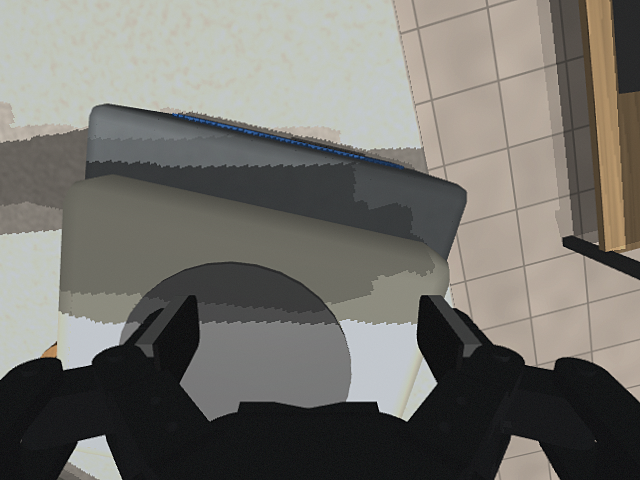

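```bash
cat > h.py <<'E'
from cell import *
import cv2, numpy as np
def K(i):
    f=240/np.tan(np.radians(i["vfov"])/2); return f
def proj(i,P):
    P=np.atleast_2d(P); M=np.array(i["camera_from_world"]); c=P@M[:3,:3].T+M[:3,3]
    s=c[:,:2]/c[:,2:]; r2=(s**2).sum(1,keepdims=True); s=s*(1+i["k1"]*r2)
    return s*K(i)+[i["cx"],i["cy"]]
def ray(i,uv):
    d=(np.array(uv,float)-[i["cx"],i["cy"]])/K(i); s=d.copy()
    for _ in range(20): s=d/(1+i["k1"]*(s@s))
    M=np.array(i["camera_from_world"]); R=M[:3,:3]; return -R.T@M[:3,3], R.T@np.r_[s,1]
def plane(i,uv,z):
    o,d=ray(i,uv); return o+d*(z-o[2])/d[2]
def tri(i1,u1,i2,u2):
    o1,d1=ray(i1,u1);o2,d2=ray(i2,u2);d1/=np.linalg.norm(d1);d2/=np.linalg.norm(d2)
    t=np.linalg.lstsq(np.c_[d1,-d2],o2-o1,rcond=None)[0]
    a=o1+d1*t[0];b=o2+d2*t[1]; return (a+b)/2,np.linalg.norm(a-b)
def crop(i,x0,y0,x1,y1,k,name):
    c=i["color"][y0:y1,x0:x1,::-1]; cv2.imwrite("pics/"+name,cv2.resize(c,None,fx=k,fy=k,interpolation=cv2.INTER_CUBIC))
E
python3 - <<'E'
from h import *
import pickle
T=get_image("top");S=get_image("scene")
pickle.dump((T,S),open("im0.pkl","wb"))
crop(T,145,165,305,325,5,"t_ch.png"); crop(S,330,180,500,350,4.5 and 4,"s_ch.png")
crop(T,350,230,470,310,6,"t_pen.png"); crop(S,180,160,300,260,6,"s_pen.png")
E
```

```text
(no output)
```

View pics/t_ch.png

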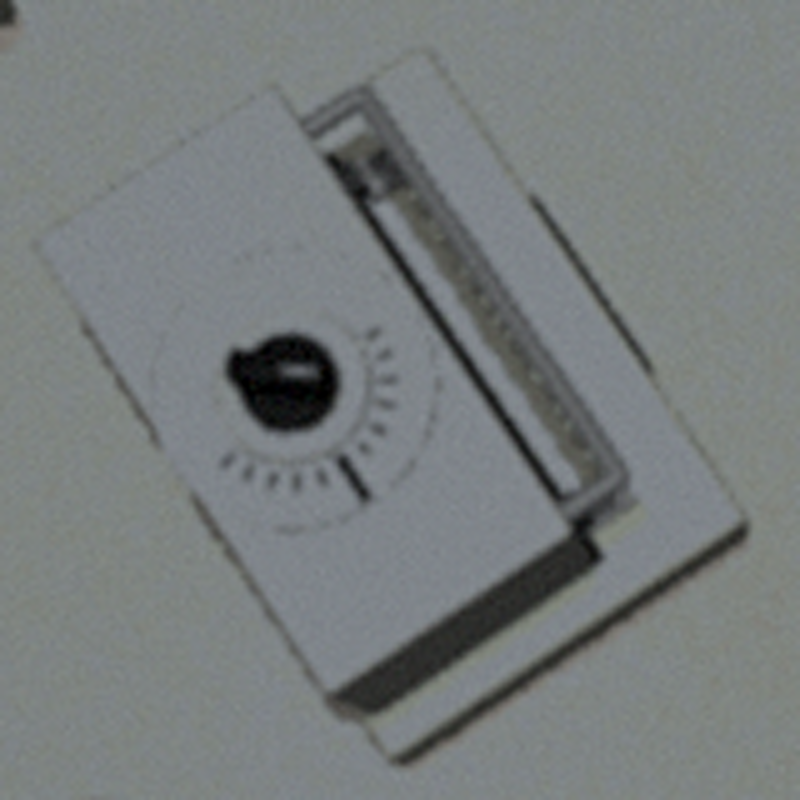

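View pics/s_ch.png

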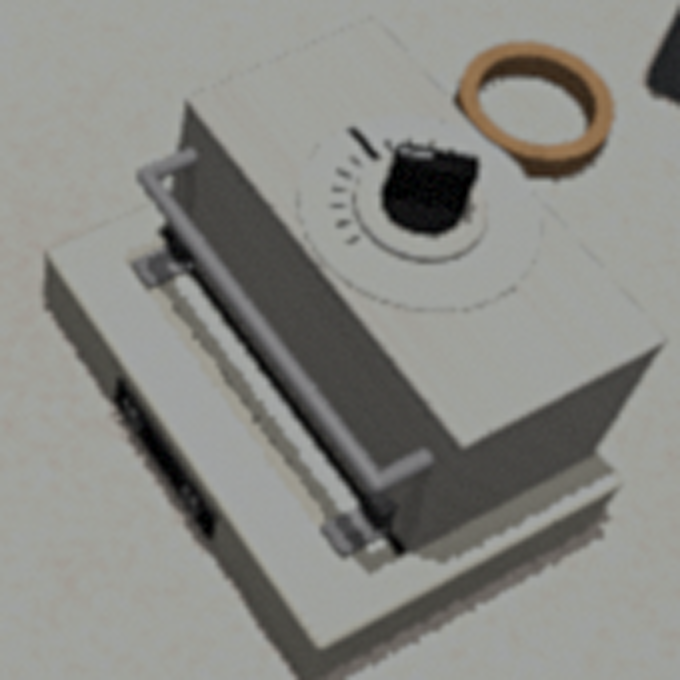

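View pics/t_pen.png

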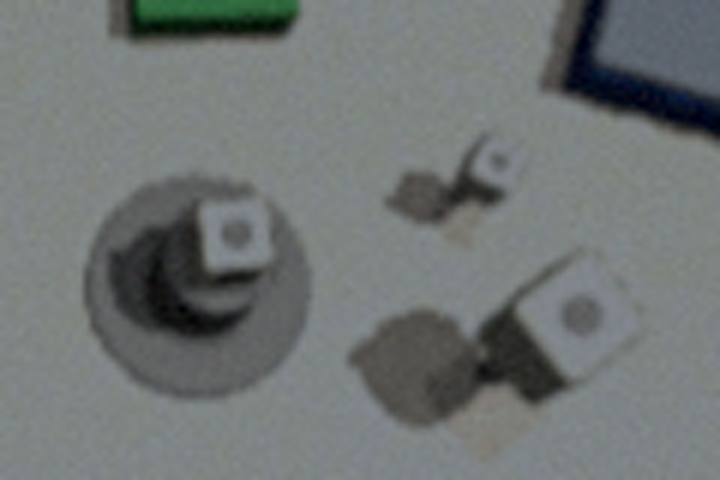

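View pics/s_pen.png

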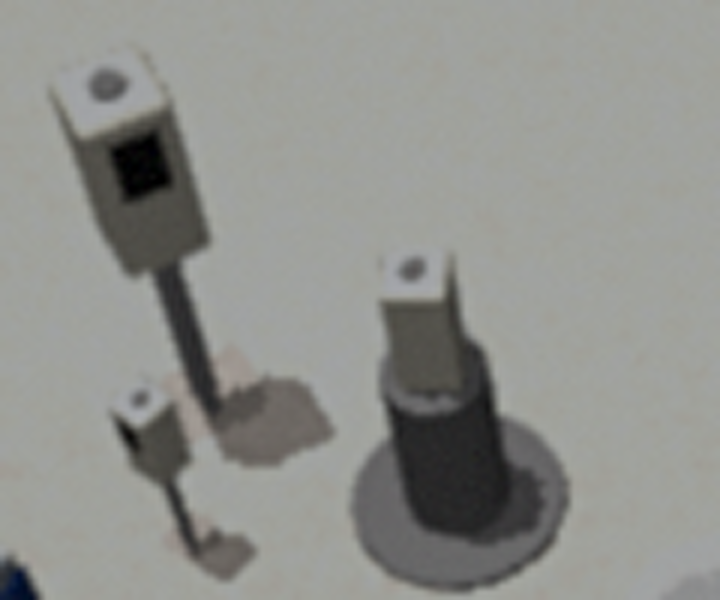

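```bash
cat > fit.py <<'E'
from h import *
import pickle
from scipy.optimize import least_squares
T,S=pickle.load(open("im0.pkl","rb"))
t=lambda a:np.array(a)/5.+[145,165]-0.4
s=lambda a:np.array(a)/4.+[330,180]-0.4
C={'a':(-30,-120,180),'b':(95,-120,180),'c':(95,120,180),'d':(-30,120,180),'e':(-100,-140,60),'f':(-100,140,60),'g':(100,140,60)}
tp={'a':(275,85),'b':(35,243),'c':(330,690),'d':(572,527),'e':(428,48),'f':(748,525),'g':(400,758)}
# scene: near = top
sp={'d':(188,100),'c':(372,17),'b':(663,343),'a':(465,445),'f':(45,253),'e':(325,648)}
def W(p,P):
    c,sn=np.cos(p[2]),np.sin(p[2]); P=np.array(P,float)
    return np.c_[p[0]+c*P[:,0]-sn*P[:,1],p[1]+sn*P[:,0]+c*P[:,1],P[:,2]]
def res(p):
    r=[]
    r.append(proj(T,W(p,[C[k] for k in tp]))-t([tp[k] for k in tp]))
    r.append(proj(S,W(p,[C[k] for k in sp]))-s([sp[k] for k in sp]))
    return np.concatenate(r).ravel()
if __name__=="__main__":
    c0=plane(T,t((310,400)),120)
    for y0 in (np.arange(4)*1.57):
        q=least_squares(res,[c0[0],c0[1],y0],loss='soft_l1')
        print(q.x,q.cost)
    q=min((least_squares(res,[c0[0],c0[1],y0],loss='soft_l1') for y0 in np.arange(4)*1.57),key=lambda q:q.cost)
    print(res(q.x).reshape(-1,2).round(1))
    for cam,pp in((T,0),(S,1)):
        pass
    # per-camera
    n=2*len(tp)
    print(least_squares(lambda p:res(p)[:n],q.x).x, least_squares(lambda p:res(p)[n:],q.x).x)
    # dial
    for ht in (188,195):print(ht,plane(T,t((290,382)),ht))
    # pen top
    a=np.array((237,232))/6.+[350,230]-.4; b=np.array((412,270))/6.+[180,160]-.4
    print("pen",tri(T,a,S,b),plane(T,a,152),plane(S,b,152))
    # pen top corners in top crop, z=152
    for u in [(197,200),(262,197),(272,262),(207,275)]: print(plane(T,np.array(u)/6.+[350,230]-.4,152)[:2])
    print("foot",plane(T,np.array((198,286))/6.+[350,230]-.4,8))
E
python3 fit.py
```

```text
[533.64083313 169.40938039   2.16073195] 8.961191970121206
[533.6408334  169.40938047   8.44391729] 8.96119197014194
[533.64083314 169.40938036   2.16073195] 8.96119197012112
[533.64083315 169.4093804  -16.68882397] 8.961191970121043
[[-0.2 -0.7]
 [-0.4 -0.5]
 [ 0.   1.2]
 [ 0.8  0.5]
 [-0.9 -1.7]
 [ 0.7 -1.7]
 [-1.8  0.6]
 [-1.  -0.7]
 [ 0.4 -0.6]
 [ 1.9 -1.1]
 [-0.2  0.6]
 [-0.6 -1.1]
 [-0.9  0.6]]
[532.97103762 168.80566711 -16.69120876] [534.17957358 169.46006606 -16.68727759]
188 [514.56651793 199.51506615 188.        ]
195 [513.20482271 198.14235921 195.        ]
pen (array([ 455.77522959, -200.77067415,  151.8702362 ]), np.float64(1.2523889625698474)) [ 455.63352851 -200.13625819  152.        ] [ 455.92269623 -201.36827848  152.        ]
[ 467.55733897 -185.97847336]
[ 468.32142435 -209.6353224 ]
[ 444.49267693 -212.47689526]
[ 440.1013195  -188.77555254]
foot [ 454.8517255  -199.85904699    8.        ]
```

```bash
cat >> h.py <<'E'
from scipy.spatial.transform import Rotation as Ro
def Rdown(yaw,axis=None): return Ro.from_euler('xyz',[-np.pi/2,0,yaw])
def cur():
    s=read_state(); return s, np.array(s["eef_pos"]), Ro.from_euler('xyz',s["tool_rot"])
def plan(p,R,base=None,nmin=0):
    """total shift/turn from current pose"""
    if base is None: _,p0,R0=cur()
    else: p0,R0=base
    d=R0.inv().apply(np.array(p)-p0); a=(R0.inv()*R).as_rotvec()
    n=max(np.linalg.norm(d)/50,np.degrees(np.linalg.norm(a))/8.59)
    print("shift",d.round(1),"turn",a.round(3),"rows",round(n,1))
    return d,a
E
python3 - <<'E'
from h import *
s,p,R=cur()
print(R.as_matrix().round(3))
i=get_image("wrist");M=np.array(i["camera_from_world"]);c=-M[:3,:3].T@M[:3,3]
print("cam in tool",R.inv().apply(c-p), "axes in tool\n",R.inv().as_matrix()@M[:3,:3].T)
for yaw in(0.09,):
  plan((490,215,400),Rdown(yaw))
for k in range(3): print(read_state()["eef_pos"])
E
```

```text
[[ 0.275 -0.    -0.961]
 [ 0.961 -0.001  0.275]
 [-0.001 -1.     0.   ]]
cam in tool [-1.40500214e-01 -1.52246972e+02  6.77754980e+01] axes in tool
 [[ 9.99999687e-01 -5.72211409e-04 -5.46220915e-04]
 [ 3.73516807e-04 -2.67129941e-01  9.63660446e-01]
 [-6.97329463e-04 -9.63660348e-01 -2.67129644e-01]]
shift [-308.4 -178.9 -412. ] turn [ 0.000e+00  1.202e+00 -1.000e-03] rows 10.9
[178.78475622 624.75471351 220.90349837]
[178.78475622 624.75471351 220.90349837]
[178.78475622 624.75471351 220.90349837]
```

```bash
python3 -m jog '[{"y":-50,"ay":0.12},{"y":-100,"ay":0.24},{"x":-20,"y":-140,"z":-25,"ay":0.36},{"x":-50,"y":-165,"z":-60,"ay":0.48},{"x":-80,"y":-180,"z":-100,"ay":0.6}]'; python3 - <<'E'
from h import *
plan((490,215,400),Rdown(0.09))
E
```

```text
shift [-308.4 -178.9 -412. ] turn [ 0.000e+00  1.202e+00 -1.000e-03] rows 10.9$[0]: bad value
```

```bash
python3 -m jog '[{"x":0,"y":-50,"z":0,"ax":0,"ay":0.12,"az":0,"grip":85},{"x":0,"y":-100,"z":0,"ax":0,"ay":0.24,"az":0,"grip":85},{"x":-20,"y":-140,"z":-25,"ax":0,"ay":0.36,"az":0,"grip":85},{"x":-50,"y":-165,"z":-60,"ax":0,"ay":0.48,"az":0,"grip":85},{"x":-80,"y":-180,"z":-100,"ax":0,"ay":0.6,"az":0,"grip":85}]'; python3 - <<'E'
from h import *
plan((490,215,400),Rdown(0.09))
E
```

```text
clock: 0.8
eef_pos: [249.8, 524.9, 401.9]
tool_rot: [-1.568, -0.003, 0.69]
force: [1.5, 0.1, -0.5]
width: 85.0
shift [ -11.9    1.  -391.9] turn [-0.003  0.6    0.002] rows 7.8
```

```bash
python3 -m jog '[{"x":-2,"y":0,"z":-50,"ax":0,"ay":0.14,"az":0,"grip":85},{"x":-4,"y":0,"z":-100,"ax":0,"ay":0.28,"az":0,"grip":85},{"x":-6,"y":0,"z":-150,"ax":0,"ay":0.42,"az":0,"grip":85},{"x":-8,"y":0,"z":-200,"ax":0,"ay":0.54,"az":0,"grip":85},{"x":-9,"y":0,"z":-250,"ax":0,"ay":0.6,"az":0,"grip":85}]'; python3 - <<'E'
from h import *
plan((490,215,400),Rdown(0.09))
E
```

```text
clock: 1.3
eef_pos: [402.9, 325.0, 399.8]
tool_rot: [-1.57, -0.0, 0.089]
force: [0.9, 0.4, 0.4]
width: 85.3
shift [  77.    -0.3 -117.2] turn [-0.001 -0.001  0.   ] rows 2.8
```

```bash
python3 -m jog '[{"x":27,"y":0,"z":-40,"ax":0,"ay":0,"az":0,"grip":85},{"x":54,"y":0,"z":-80,"ax":0,"ay":0,"az":0,"grip":85},{"x":77,"y":0,"z":-117,"ax":0,"ay":0,"az":0,"grip":60},{"x":77,"y":0,"z":-117,"ax":0,"ay":0,"az":0,"grip":50}]'; python3 - <<'E'
from h import *
import pickle
i=get_image("wrist"); pickle.dump(i,open("w1.pkl","wb"))
cv2.imwrite("pics/w1.png",i["color"][:,:,::-1])
E
```

```text
clock: 1.7
eef_pos: [493.2, 209.9, 400.0]
tool_rot: [-1.575, -0.003, 0.08]
force: [0.4, -0.7, -0.4]
width: 58.7
```

View pics/w1.png

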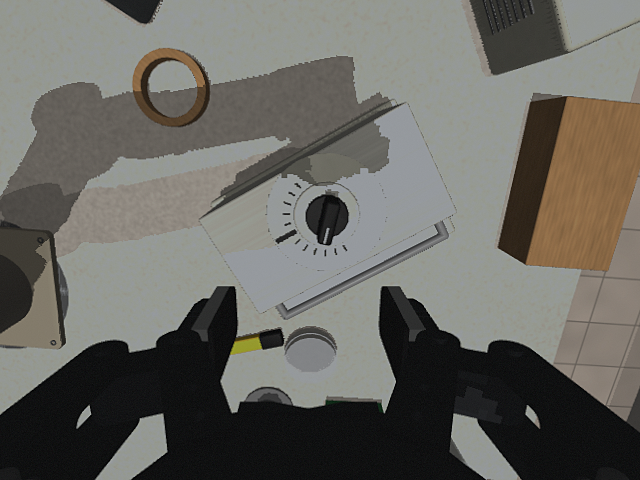

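```bash
python3 - <<'E'
from h import *
import pickle
i=pickle.load(open("w1.pkl","rb"))
crop(i,190,90,465,325,2.9,"w1c.png"); crop(i,265,165,385,265,6.5,"w1d.png")
E
```

```text
(no output)
```

View pics/w1c.png

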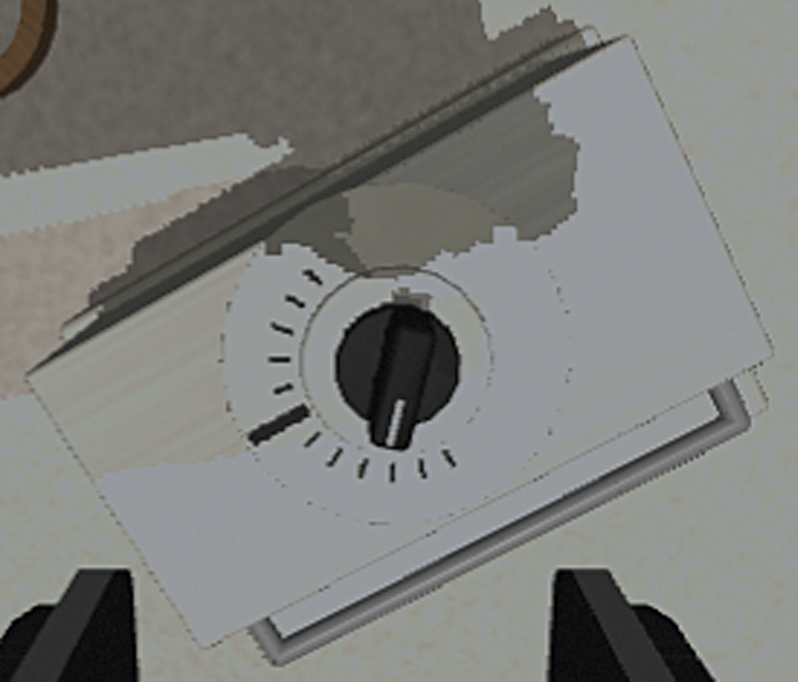

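View pics/w1d.png

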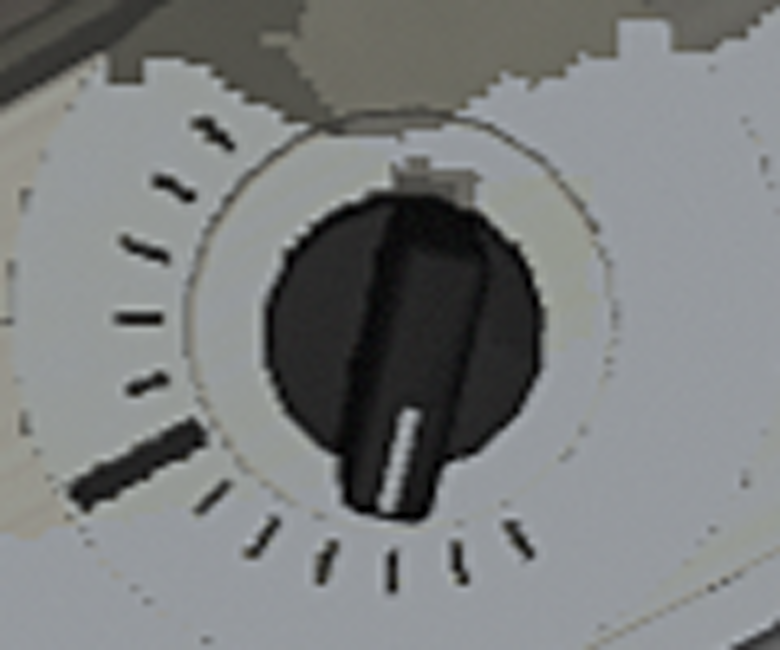

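```bash
python3 - <<'E'
from h import *
import pickle
from fit import W,C,T,S,tp,sp,t,s
from scipy.optimize import least_squares
i=pickle.load(open("w1.pkl","rb"))
w=lambda a:np.array(a)/2.9+[190,90]-.33
wd=lambda a:np.array(a)/6.5+[265,165]-.42
wp={'c':(28,372),'d':(205,647),'a':(772,352),'b':(630,37)}
r1=lambda p:(proj(i,W(p,[C[k] for k in wp]))-w([wp[k] for k in wp])).ravel()
q=least_squares(r1,[534,169.5,2.16]);print(q.x,q.fun.round(1))
def bar(p): return proj(i,W(p,[(-60,105,145),(-60,-105,145)]))
print(bar(q.x), w([(273,650),(742,418)]))
p1=plane(i,wd((412,410)),224);p2=plane(i,wd((387,510)),224)
dv=p2-p1; print("ptr yaw",np.arctan2(dv[1],dv[0]),"theta",(q.x[2]-np.pi-np.arctan2(dv[1],dv[0])))
print("disc c",plane(i,wd((404,330)),194))
# bar sides at top z=224: edges from crop
for u in [(398,250),(487,265),(345,465),(435,490),(390,517),(438,225)]: print(u,plane(i,wd(u),224).round(1))
m1=plane(i,wd((205,430)),180);m2=plane(i,wd((75,497)),180);print("mark",m1,m2,np.arctan2(*(m2-m1)[1::-1]))
d=plane(i,wd((404,330)),194)
for u in [(200,430),(75,497)]: pass
t7=plane(i,wd((392,570)),180);print(np.arctan2(t7[1]-d[1],t7[0]-d[0]))
dt=plane(T,t((290,382)),194);print("disc top cam",dt)
E
```

```text
[532.75763089 171.3925599    2.1548681 ] [-2.2  0.8 -1.2  1.5  2.5  1.4  0.8 -2.5]
[[285.91179739 314.87045514]
 [444.34485381 234.73705327]] [[283.80793103 313.80793103]
 [445.53206897 233.80793103]]
ptr yaw -1.71504252939401 theta 0.7283179803646669
disc c [512.88954431 201.60225697 194.        ]
(398, 250) [508.9 219.2 224. ]
(487, 265) [521.4 218.1 224. ]
(345, 465) [504.2 187.8 224. ]
(435, 490) [517.3 185.1 224. ]
(390, 517) [511.3 180.6 224. ]
(438, 225) [514.1 223.2 224. ]
mark [483.53373655 179.73091975 180.        ] [463.33478209 166.87495044 180.        ] -2.5747898208951354
-1.5062271184917808
disc top cam [513.3993506 198.3384602 194.       ]
```

```bash
python3 - <<'E'
from h import *
plan((513,200.5,275),Rdown(-0.12))
E
```

```text
shift [ 20.4 124.7 -14.9] turn [0.001 0.205 0.001] rows 2.5
```

```bash
python3 -m jog '[{"x":10,"y":40,"z":-8,"ax":0,"ay":0.1,"az":0,"grip":50},{"x":20.5,"y":80,"z":-15,"ax":0,"ay":0.205,"az":0,"grip":50},{"x":20.5,"y":115,"z":-15,"ax":0,"ay":0.205,"az":0,"grip":50},{"x":20.5,"y":125,"z":-15,"ax":0,"ay":0.205,"az":0,"grip":50},{"x":20.5,"y":125,"z":-15,"ax":0,"ay":0.205,"az":0,"grip":50}]'; python3 - <<'E'
from h import *
import pickle
i=get_image("wrist"); pickle.dump(i,open("w2.pkl","wb"))
crop(i,160,90,500,345,2.35,"w2.png"); s,p,R=cur(); print(p,R.as_euler('xyz'))
print(proj(i,p),proj(i,(513,200.5,217)))
E
```

```text
clock: 2.25
eef_pos: [510.1, 205.3, 273.5]
tool_rot: [-1.572, 0.003, -0.111]
force: [-1.1, -0.1, 0.0]
width: 50.0
[511.3175433  205.39340325 275.09666739] [-1.57022072e+00 -3.75002804e-05 -1.11272614e-01]
[[310.90048733 293.11954503]] [[314.21104633 260.13544403]]
```

View pics/w2.png

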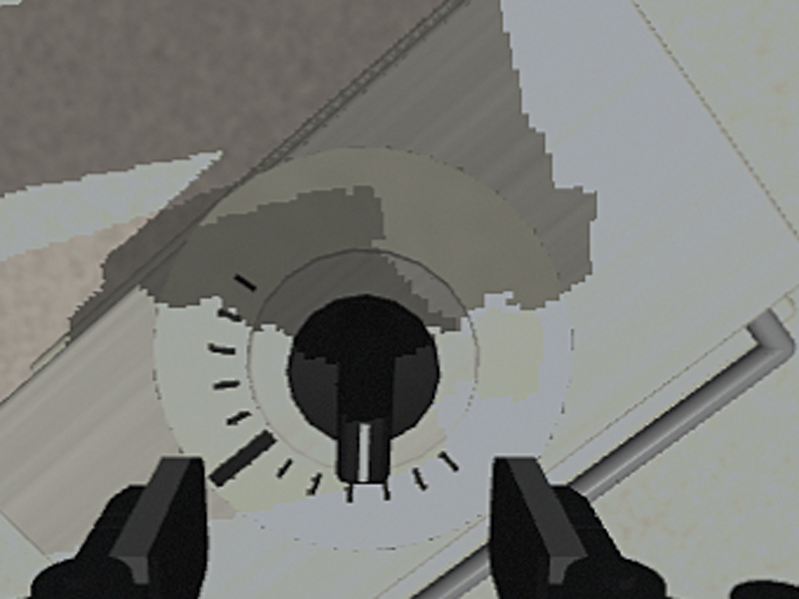

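```bash
python3 - <<'E'
from h import *
import pickle
i=pickle.load(open("w2.pkl","rb"))
w=lambda a:np.array(a)/2.35+[160,90]-.3
s,p,R=cur(); print(p)
for u,z in [((341,418),224),((387,418),224),((340,480),224),((386,480),224),((364,368),194),((290,368),194),((439,368),194)]:
    q=plane(i,w(u),z);print(u,q.round(1),"tool",R.inv().apply(q-p).round(1))
a=plane(i,w((363,425)),224);b=plane(i,w((362,478)),224);print(np.arctan2(*(b-a)[1::-1]))
m1=plane(i,w((271,437)),180);m2=plane(i,w((217,482)),180);print("mark",np.arctan2(*(m2-m1)[1::-1]))
E
```

```text
[511.3175433  205.39340325 275.09666739]
(341, 418) [507.2 199.  224. ] tool [-3.3 51.1 -6.9]
(387, 418) [518.6 197.7 224. ] tool [ 8.1 51.1 -6.8]
(340, 480) [505.1 182.4 224. ] tool [ -3.6  51.1 -23.5]
(386, 480) [516.7 181.2 224. ] tool [  8.   51.1 -23.5]
(364, 368) [513.7 202.1 194. ] tool [ 2.7 81.1 -3.1]
(290, 368) [493.1 204.4 194. ] tool [-18.   81.1  -3.1]
(439, 368) [534.6 199.8 194. ] tool [23.7 81.1 -3.1]
-1.6955721230089729
mark -2.535142060221432
```

```bash
python3 -m jog '[{"x":2.5,"y":20,"z":-3,"ax":0,"ay":0.005,"az":0,"grip":50},{"x":2.5,"y":40,"z":-3,"ax":0,"ay":0.005,"az":0,"grip":45},{"x":2.5,"y":55,"z":-3,"ax":0,"ay":0.005,"az":0,"grip":40},{"x":2.5,"y":62,"z":-3,"ax":0,"ay":0.005,"az":0,"grip":36},{"x":2.5,"y":62,"z":-3,"ax":0,"ay":0.005,"az":0,"grip":30}]'; python3 - <<'E'
from h import *
import pickle
i=get_image("wrist"); pickle.dump(i,open("w3.pkl","wb"))
crop(i,160,90,500,345,2.35,"w3.png"); s,p,R=cur(); print(p,R.as_euler('xyz'))
E
```

```text
clock: 2.8
eef_pos: [513.9, 201.6, 213.3]
tool_rot: [-1.57, -0.001, -0.117]
force: [-0.2, -0.6, -0.0]
width: 30.0
[514.27788543 201.55601595 213.74111386] [-1.56951639 -0.00161153 -0.11749404]
```

View pics/w3.png

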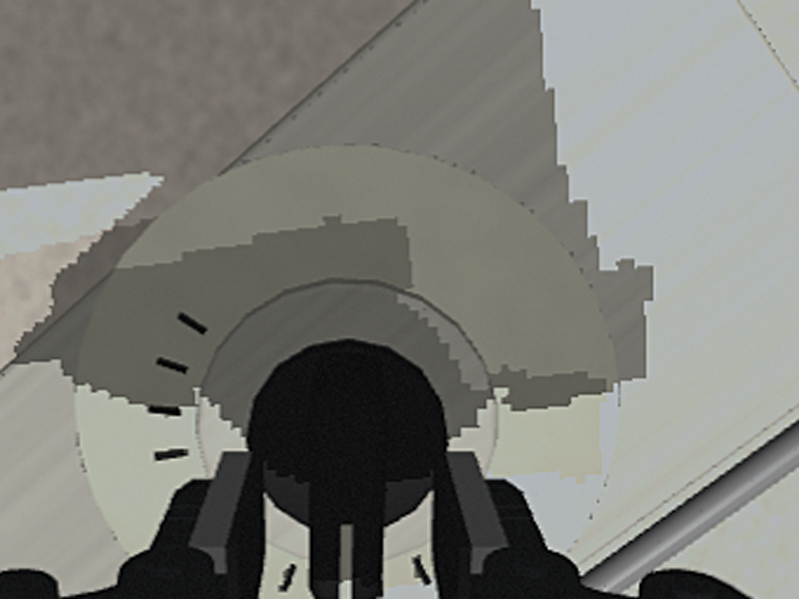

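```bash
python3 -m jog '[{"x":0,"y":0,"z":0,"ax":0,"ay":0,"az":0,"grip":10},{"x":0,"y":0,"z":0,"ax":0,"ay":0,"az":0,"grip":10},{"x":0,"y":0,"z":0,"ax":0,"ay":0,"az":0,"grip":10},{"x":0,"y":0,"z":0,"ax":0,"ay":0,"az":0,"grip":10}]'
```

```text
clock: 3.25
eef_pos: [515.0, 201.3, 214.2]
tool_rot: [-1.569, -0.003, -0.118]
force: [-1.0, -0.8, 5.9]
width: 10.1
```

```bash
python3 -m jog '[{"x":0,"y":0,"z":0,"ax":0,"ay":0,"az":0,"grip":0},{"x":0,"y":0,"z":0,"ax":0,"ay":0,"az":0,"grip":0},{"x":0,"y":0,"z":0,"ax":0,"ay":0,"az":0,"grip":0}]'; python3 - <<'E'
from h import *
i=get_image("wrist"); cv2.imwrite("pics/w4.png",i["color"][:,:,::-1])
i=get_image("scene");crop(i,380,160,500,260,6,"s4.png")
E
```

```text
clock: 3.55
eef_pos: [513.9, 201.5, 214.0]
tool_rot: [-1.569, -0.001, -0.118]
force: [-1.4, 0.5, 6.2]
width: 0.2
```

View pics/w4.png

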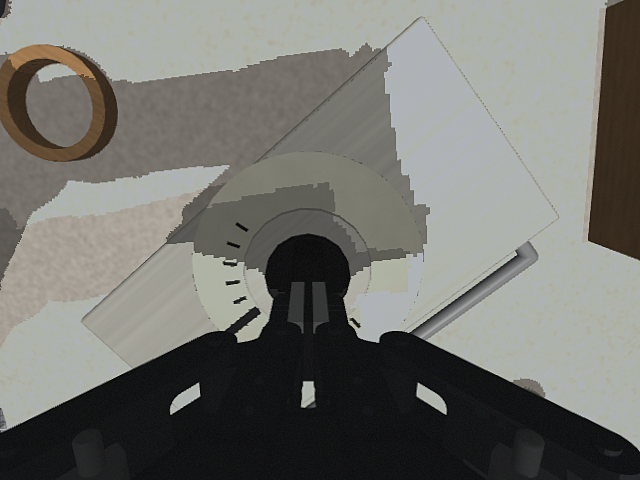

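View pics/s4.png

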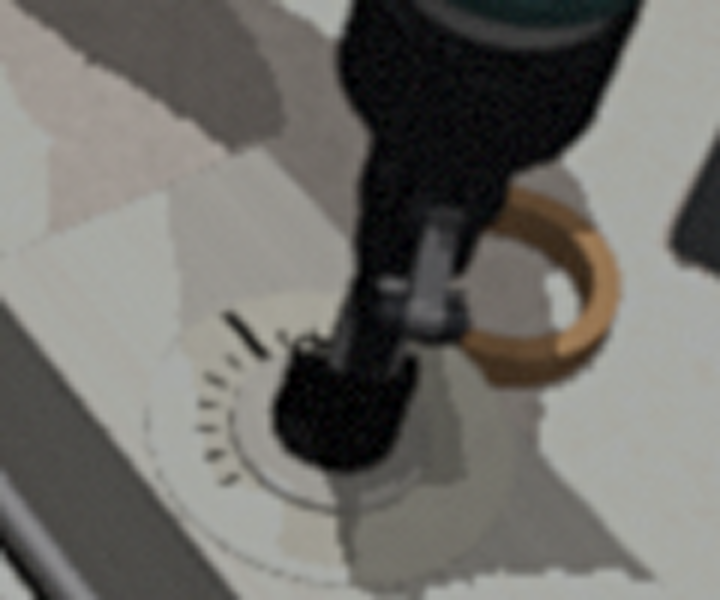

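```bash
python3 - <<'E'
import cv2
a=cv2.imread("pics/w4.png")[210:420,220:400]; a=cv2.convertScaleAbs(a,alpha=1.8,beta=20)
cv2.imwrite("pics/w4c.png",cv2.resize(a,None,fx=2.8,fy=2.8,interpolation=cv2.INTER_CUBIC))
a=cv2.imread("pics/s4.png"); cv2.imwrite("pics/s4c.png",cv2.resize(cv2.convertScaleAbs(a,alpha=2.2,beta=20)[200:500,200:560],None,fx=2,fy=2))
E
```

```text
(no output)
```

View pics/w4c.png

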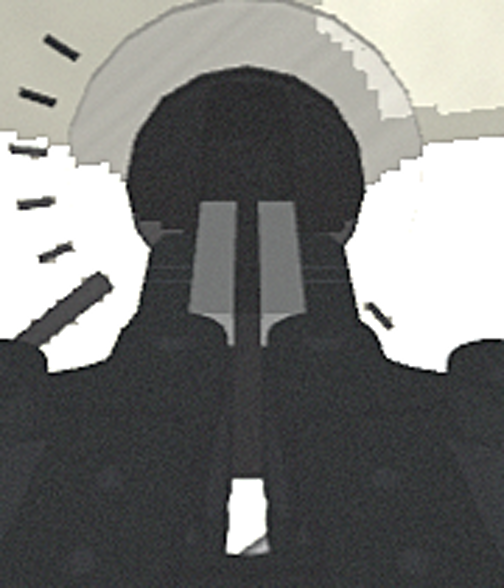

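View pics/s4c.png

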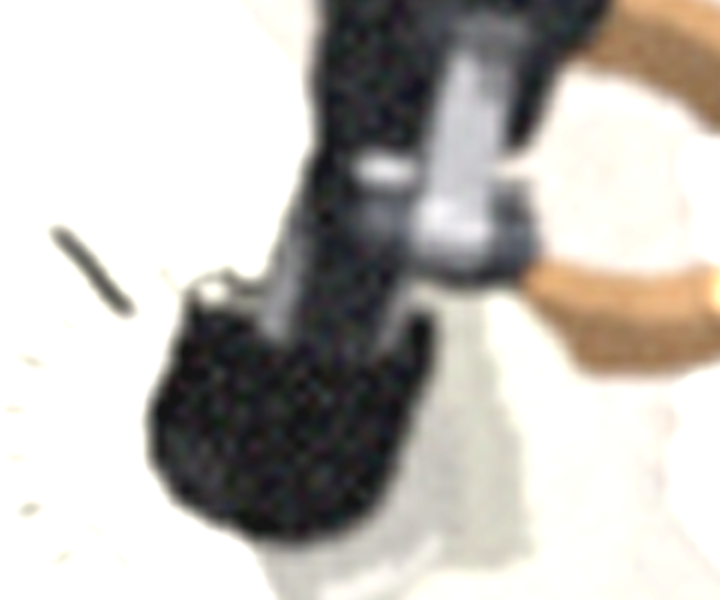

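```bash
python3 - <<'E'
from h import *
import pickle
T,S=pickle.load(open("im0.pkl","rb"))
crop(T,180,220,230,265,15,"td.png");crop(S,405,195,465,250,13,"sd.png")
E
```

```text
(no output)
```

View pics/td.png

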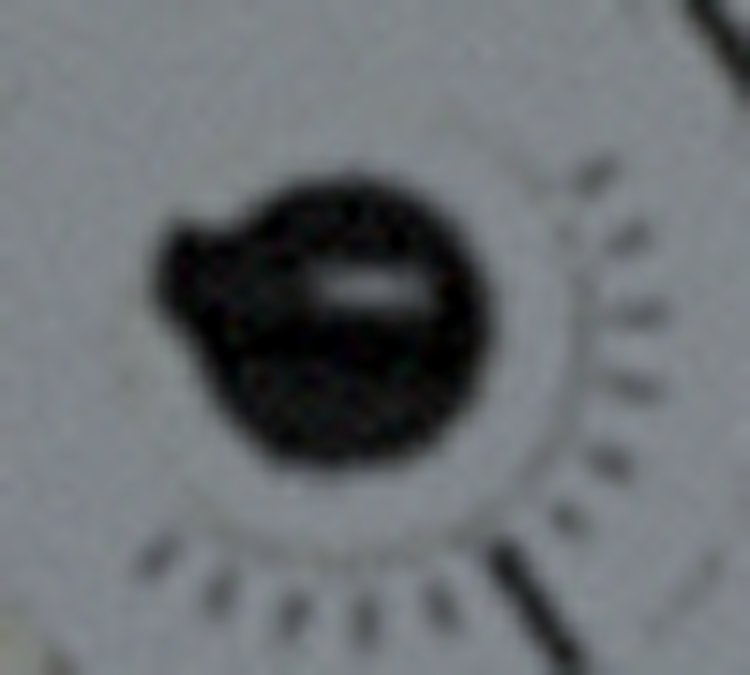

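View pics/sd.png

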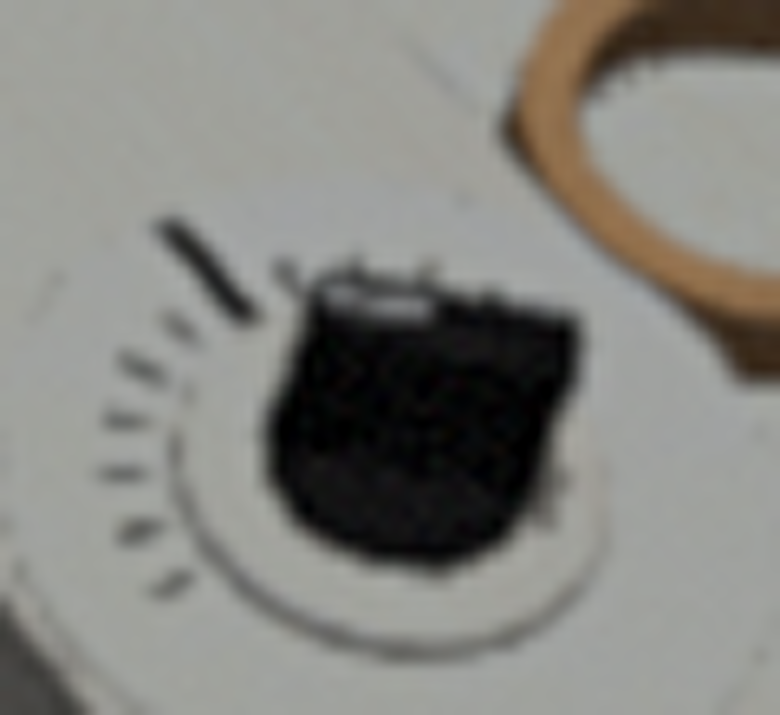

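```bash
python3 - <<'E'
from h import *
import pickle
T,S=pickle.load(open("im0.pkl","rb"))
a=lambda u:np.array(u)/15.+[180,220]-.47
b=lambda u:np.array(u)/13.+[405,195]-.46
for u,v in [((435,287),(330,298)),((310,285),(438,308)),((165,260),(575,330)),((325,325),(418,470)),((570,670),(165,225)),((500,550),(250,318))]: print(tri(T,a(u),S,b(v)))
s=read_state();print(s["eef_pos"],s["qpos"],s["tau"],s["force"])
E
```

```text
(array([512.33695424, 180.33700849, 224.00958637]), np.float64(0.33307296664089453))
(array([512.7730388 , 197.07703503, 224.14648525]), np.float64(0.9462070923328039))
(array([516.26789771, 216.95904227, 225.67134547]), np.float64(1.1506139149657584))
(array([514.5453788 , 202.44539736, 185.84705688]), np.float64(0.991113155607336))
(array([465.05829973, 166.66335519, 181.21016335]), np.float64(2.355697212390413))
(array([482.65154312, 178.33517253, 180.63174263]), np.float64(0.1967525667157436))
[513.96560187 201.47606373 213.9936564 ] [-0.73157104  0.53350522  0.467821    1.81307334 -0.30743249  0.86536785
 -0.23643842] [ 4.34362376e-01 -4.25379825e+01  5.50717503e+00 -1.58449852e+01
  9.33145196e-02 -6.45847321e-01  8.29400615e-04] [-1.91001108 -0.05932676  7.17080624]
```

```bash
python3 - <<'E'
from h import *
import pickle
from fit import W,C
i=get_image("wrist"); M=np.array(i["camera_from_world"]); print("cam",-M[:3,:3].T@M[:3,3])
f=K(i)
def pnp(i,P3,uv):
    P3=np.array(P3,float); s=np.array([ (lambda o,d:(np.array(i["camera_from_world"])[:3,:3]@d)[:2])(*ray(i,u)) for u in uv])
    M=np.array(i["camera_from_world"])
    r0=cv2.Rodrigues(M[:3,:3])[0];t0=M[:3,3:].copy()
    ok,r,t=cv2.solvePnP(P3,s,np.eye(3),None,r0,t0,True)
    R=cv2.Rodrigues(r)[0]; pr=(P3@R.T+t.T); pr=pr[:,:2]/pr[:,2:]
    return -R.T@t.ravel(), R, ((pr-s)*f).round(1)
p=(533.5,170,2.158)
i4=i
c,R,e=pnp(i4,np.r_[W(p,[C['c'],C['b'],C['a'],(-60,-105,150),]),[[465,167,180],[483,179,180]]],[(82,322),(421,17),(558,215),(530,247),(226,336),(258,311)])
print(c,e.tolist(),Ro.from_matrix(R@M[:3,:3].T).as_rotvec())
i=pickle.load(open("w1.pkl","rb")); M=np.array(i["camera_from_world"]);print("cam",-M[:3,:3].T@M[:3,3])
w=lambda a:np.array(a)/2.9+[190,90]-.33
wd=lambda a:np.array(a)/6.5+[265,165]-.42
c,R,e=pnp(i,np.r_[W(p,[C[k] for k in 'cdab']),W(p,[(-60,105,145),(-60,-105,145)]),[[465,167,180],[483,179,180],[512.5,181,224]]],list(w([(28,372),(205,647),(772,352),(630,37),(273,650),(742,418)]))+list(wd([(75,497),(205,430),(387,510)])))
print(c,e.tolist(),Ro.from_matrix(R@M[:3,:3].T).as_rotvec())
E
```

```text
cam [521.83162248 268.48867695 366.34261968]
[522.79200763 280.09094793 365.22422037] [[0.1, 4.0], [-1.2, -3.8], [-0.9, 1.1], [-1.4, 5.8], [4.4, -4.3], [-0.7, -1.2]] [ 0.05504191 -0.00992413 -0.01903723]
cam [487.408023   277.98637081 551.9488002 ]
[490.92783173 281.26141724 555.46420446] [[-0.9, 1.1], [-0.5, 0.3], [1.1, 1.8], [-0.4, -1.0], [2.6, -0.3], [-2.1, 0.8], [1.2, -1.5], [-1.2, -0.7], [0.3, -0.4]] [0.00858613 0.00765347 0.00371836]
```

```bash
python3 -m jog '[{"x":0,"y":-8,"z":0,"ax":0,"ay":0,"az":0,"grip":40},{"x":0,"y":-8,"z":0,"ax":0,"ay":0,"az":0,"grip":40},{"x":0,"y":-8,"z":0,"ax":0,"ay":0,"az":0,"grip":40},{"x":0,"y":-4,"z":0,"ax":0,"ay":0,"az":0,"grip":40},{"x":0,"y":0,"z":0,"ax":0,"ay":0,"az":0,"grip":40}]'; python3 - <<'E'
from h import *
i=get_image("scene");c=cv2.convertScaleAbs(i["color"][170:250,390:500,::-1],alpha=2,beta=15);cv2.imwrite("pics/s5.png",cv2.resize(c,None,fx=7,fy=7,interpolation=cv2.INTER_CUBIC))
i=get_image("wrist");crop(i,160,190,460,345,2.6,"w5.png")
E
```

```text
clock: 4.2
eef_pos: [513.4, 201.0, 212.0]
tool_rot: [-1.571, 0.0, -0.118]
force: [-0.5, 0.2, -0.2]
width: 40.1
```

View pics/s5.png

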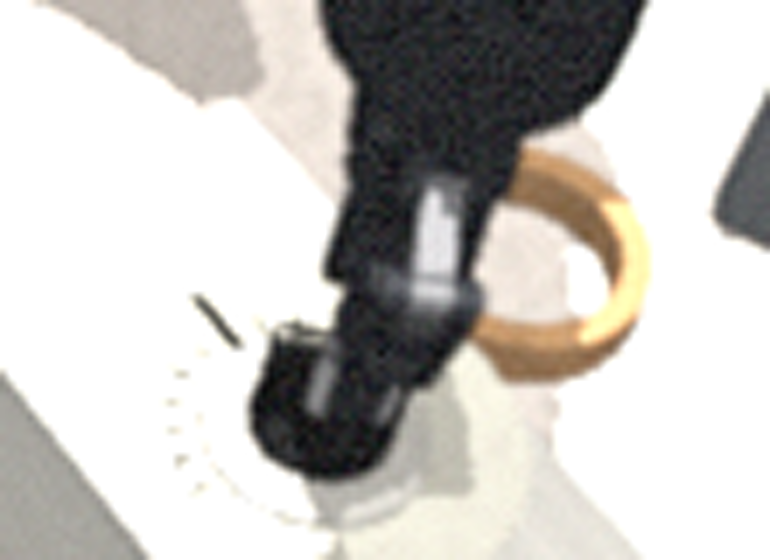

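View pics/w5.png

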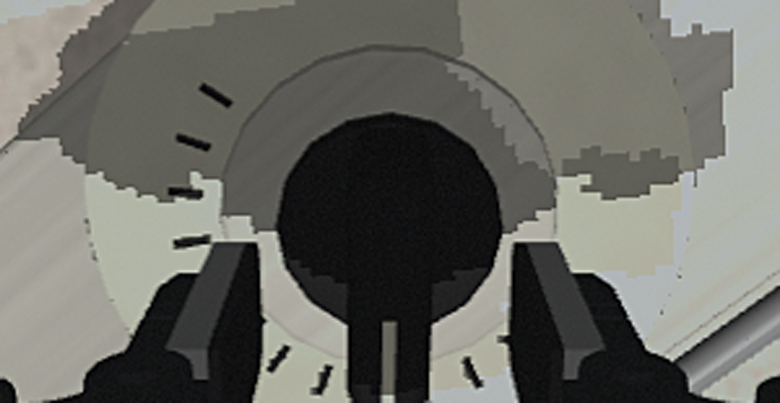

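```bash
python3 -m jog '[{"x":0,"y":8,"z":0,"ax":0,"ay":0,"az":0,"grip":36},{"x":0,"y":14,"z":0,"ax":0,"ay":0,"az":0,"grip":32},{"x":0,"y":17,"z":0,"ax":0,"ay":0,"az":0,"grip":28},{"x":0,"y":18,"z":0,"ax":0,"ay":0,"az":0,"grip":24}]'; python3 - <<'E'
from h import *
i=get_image("wrist");crop(i,160,190,460,345,2.6,"w6.png")
E
```

```text
clock: 4.7
eef_pos: [513.2, 200.9, 193.8]
tool_rot: [-1.571, 0.001, -0.118]
force: [0.0, -0.3, 0.3]
width: 24.0
```

View pics/w6.png

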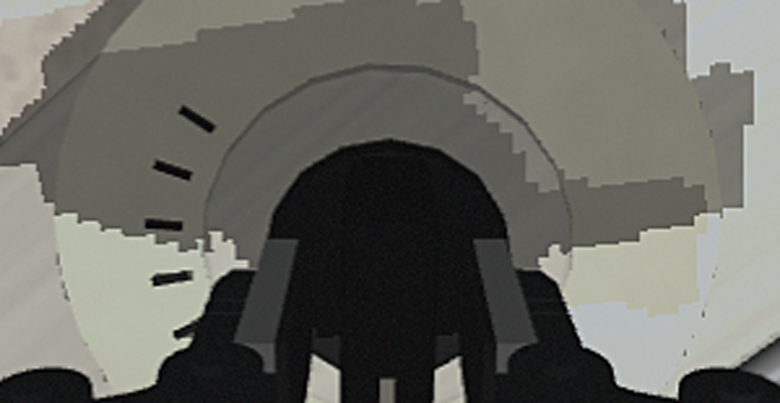

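```bash
python3 -m jog '[{"x":0,"y":4,"z":0,"ax":0,"ay":0,"az":0,"grip":22},{"x":0,"y":4,"z":0,"ax":0,"ay":0,"az":0,"grip":10},{"x":0,"y":4,"z":0,"ax":0,"ay":0,"az":0,"grip":5},{"x":0,"y":4,"z":0,"ax":0,"ay":0,"az":0,"grip":5},{"x":0,"y":4,"z":0,"ax":0,"ay":0,"az":0,"grip":5}]'
```

```text
clock: 5.25
eef_pos: [513.6, 200.9, 190.3]
tool_rot: [-1.571, -0.0, -0.118]
force: [2.4, 0.2, -5.3]
width: 12.6
```

```bash
python3 -m jog '[{"x":0,"y":0,"z":0,"ax":0,"ay":0.09,"az":0,"grip":5},{"x":0,"y":0,"z":0,"ax":0,"ay":0.18,"az":0,"grip":5},{"x":0,"y":0,"z":0,"ax":0,"ay":0.27,"az":0,"grip":5},{"x":0,"y":0,"z":0,"ax":0,"ay":0.36,"az":0,"grip":5},{"x":0,"y":0,"z":0,"ax":0,"ay":0.43,"az":0,"grip":5}]'
python3 -m jog '[{"x":0,"y":0,"z":0,"ax":0,"ay":0.09,"az":0,"grip":5},{"x":0,"y":0,"z":0,"ax":0,"ay":0.18,"az":0,"grip":5},{"x":0,"y":0,"z":0,"ax":0,"ay":0.27,"az":0,"grip":5},{"x":0,"y":0,"z":0,"ax":0,"ay":0.36,"az":0,"grip":5},{"x":0,"y":0,"z":0,"ax":0,"ay":0.41,"az":0,"grip":5}]'; python3 - <<'E'
from h import *
i=get_image("wrist");crop(i,160,190,460,345,2.6,"w7.png")
s,p,R=cur();print(p,s["tool_rot"],s["force"])
E
```

```text
clock: 5.75
eef_pos: [513.9, 200.8, 190.3]
tool_rot: [-1.571, -0.001, -0.551]
force: [3.1, -0.4, -5.7]
width: 12.7
clock: 6.25
eef_pos: [514.1, 200.7, 190.3]
tool_rot: [-1.57, -0.001, -0.961]
force: [2.6, -1.5, -5.4]
width: 13.0
[514.12521426 200.63531662 190.27475842] [-1.57044095e+00 -1.47157485e-03 -9.62064726e-01] [ 3.24314748 -1.12790384 -5.13134715]
```

View pics/w7.png

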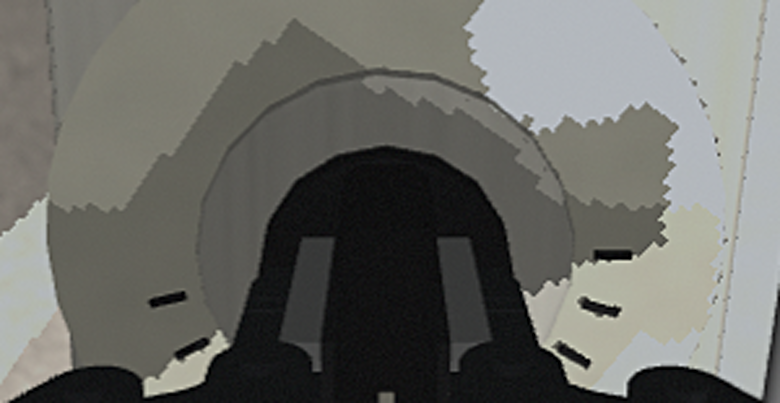

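```bash
python3 -m jog '[{"x":0,"y":0,"z":0,"ax":0,"ay":0,"az":0,"grip":40},{"x":0,"y":0,"z":0,"ax":0,"ay":0,"az":0,"grip":40},{"x":0,"y":-10,"z":0,"ax":0,"ay":0,"az":0,"grip":40},{"x":0,"y":-50,"z":0,"ax":0,"ay":0,"az":0,"grip":60},{"x":0,"y":-90,"z":0,"ax":0,"ay":0,"az":0,"grip":60}]'; python3 -m jog '[{"x":0,"y":0,"z":0,"ax":0,"ay":0,"az":0,"grip":60}]'; python3 - <<'E'
from h import *
import pickle
i=get_image("wrist");crop(i,200,150,430,320,3.4,"w8.png");pickle.dump(i,open("w8.pkl","wb"))
s,p,R=cur();print(p,s["tool_rot"],s["force"])
E
```

```text
clock: 6.8
eef_pos: [513.0, 200.7, 281.9]
tool_rot: [-1.572, 0.0, -0.958]
force: [1.1, 0.2, -0.2]
width: 59.8
clock: 6.9
eef_pos: [517.1, 201.0, 286.5]
tool_rot: [-1.56, -0.002, -0.958]
force: [1.3, -0.6, 0.1]
width: 60.2
[515.38427387 201.18593284 283.9679747 ] [-1.56428412e+00 -6.89435628e-04 -9.57595749e-01] [-0.34738027 -0.2803583   0.3199313 ]
```

View pics/w8.png

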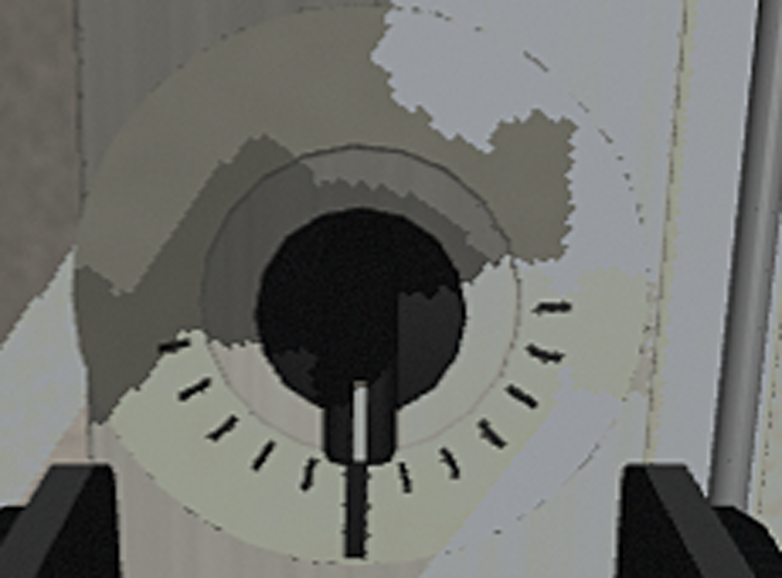

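```bash
python3 - <<'E'
from h import *
import pickle
i=pickle.load(open("w8.pkl","rb"))
def yaw(u,v,z):
    w=lambda a:np.array(a)/3.4+[200,150]-.35
    d=plane(i,w(v),z)-plane(i,w(u),z);return np.arctan2(d[1],d[0])
g=cv2.cvtColor(i["color"],cv2.COLOR_RGB2GRAY).astype(float)
sub=g[258:285,295:320]; print(sub[::2].astype(int))
sub=g[287:314,295:320]; print(sub[::3].astype(int))
print(yaw((361,380),(361,460),224),yaw((357,465),(354,557),180))
E
```

```text
[[ 12  12  10  14  14  16  14  16  14  17  16  16  11  14  12  16  15  13
   17  24  17  16  31  33  31]
 [ 13  14  10  14  13  13  15  15  13  16  15  13  13  20  14  12  10  27
   28  25  16  14  30  34  31]
 [ 13  15  14  15  20  15  18  16  11  75  85  87  58  18   9  29  32  32
   27  20  19  15  30  33  31]
 [ 14  16  13  14  13  16  17  11   0  68 143 169 115  33  24  32  33  30
   24  22  20  14  28  32  29]
 [ 14  15  12  14  14  13  18  12   0 143 165 166 110  36  28  32  33  30
   23  21  19  16  26  31  28]
 [ 13  14  14  12  14  14  12  21  13 142 164 165 107  28  27  28  33  26
   25  20  20  11  24  19   3]
 [ 50   9  17  25  30  27  29  28  13 141 164 167 103  17  30  33  26  30
   28  18  14  37  66 140 161]
 [ 48   7  19  23  27  30  29  28  13 140 162 165 104  17  26  29  30  27
   20  19   6  66 142 156 153]
 [ 44  10  23  21  28  25  29  22  41 140 161 165 104  16  28  26  28  29
   23  18   7  65 140 154 153]
 [ 47  12  20  25  24  27  28  24  40 141 162 166 103  15  28  27  29  24
   22  18  10  63 139 156 154]
 [ 47   9  18  25  26  29  29  14  26 140 162 166 
[... 656 characters left out ...]
 152 151 152 155 160 120  44]
 [152 151 150 152 154 165 104  16  28  28  29  24  21 140 160 153 153 151
  152 151 151 153 154 153 156]
 [151 151 151 152 156 163 103  16  28  27  30  21  40  61 136 156 153 151
  153 152 151 152 151 152 151]
 [151 151 152 153 155 164 104  13  25  29  24  21  76 145 157 153 152 151
  151 151 152 151 150 151 150]
 [151 151 153 152 158 144  82  15  29  27  26  22  75 146 158 153 151 151
  149 152 150 150 151 151 151]
 [152 151 151 152 157 142  81  16  27  30  24  19  48 137 159 155 152 152
  152 150 151 150 151 151 152]
 [150 151 151 152 156 140  79  13  23  24  23  15 109 153 156 152 151 152
  151 152 150 152 151 151 152]]
-2.5309247554480443 -2.5621245478025836
```

```bash
python3 - <<'E'
from h import *
import pickle
i=pickle.load(open("w8.pkl","rb"))
g=cv2.cvtColor(i["color"],cv2.COLOR_RGB2GRAY).astype(float)
# subpixel mark centre by darkness centroid rows 290..312
r=np.arange(290,313); cs=[]
for y in r:
    w=np.clip(150-g[y,298:312],0,None); cs.append((w*np.arange(298,312)).sum()/w.sum())
f=np.polyfit(r,cs,1); a=(np.polyval(f,290),290);b=(np.polyval(f,312),312)
A,B=plane(i,a,180),plane(i,b,180); print(cs[::5],"mark yaw",np.arctan2(*(B-A)[1::-1]))
cs=[];r=np.arange(266,284)
for y in r:
    w=np.clip(g[y,303:309]-40,0,None); cs.append((w*np.arange(303,309)).sum()/w.sum())
f=np.polyfit(r,cs,1);P,Q=[plane(i,(np.polyval(f,y),y),224) for y in(266,284)]
py=np.arctan2(*(Q-P)[1::-1]);print("ptr",py,cs[::5])
# ring contour (white plate ring r?) centre via dark disc top half
m=(g<60).astype(np.uint8); ys,xs=np.nonzero(m[215:262,270:345]);
# axis from disc
pts=[]
for y in range(222,240):
    row=np.nonzero(g[y,265:345]<38)[0]; pts.append((y,265+row.min(),265+row.max()))
print(pts[::4])
# point where line through mark passes relative to pointer line
n=np.array([-np.sin(py),np.cos(py)])
print("lateral of mark ends from pointer line", (A-P)[:2]@n,(B-P)[:2]@n, "dist along",(A-P)[:2]@[np.cos(py),np.sin(py)])
E
```

```text
[np.float64(304.7202718006795), np.float64(304.3193588162762), np.float64(304.297263681592), np.float64(304.0025510204082), np.float64(303.83812010443864)] mark yaw -2.5553010817606276
ptr -2.532002300289798 [np.float64(305.38443396226415), np.float64(305.376213592233), np.float64(305.36650485436894), np.float64(305.36385542168676)]
[(222, np.int64(283), np.int64(329)), (226, np.int64(280), np.int64(331)), (230, np.int64(277), np.int64(334)), (234, np.int64(277), np.int64(334)), (238, np.int64(276), np.int64(335))]
lateral of mark ends from pointer line -0.8606829796003522 -1.2873115414588334 dist along 34.78555423009857
```

```bash
python3 -m jog '[{"x":0,"y":40,"z":0,"ax":0,"ay":0,"az":0,"grip":50},{"x":0,"y":70,"z":0,"ax":0,"ay":0,"az":0,"grip":40},{"x":0,"y":84,"z":0,"ax":0,"ay":0,"az":0,"grip":30},{"x":0,"y":90,"z":0,"ax":0,"ay":0,"az":0,"grip":24},{"x":0,"y":90,"z":0,"ax":0,"ay":0,"az":0,"grip":20}]'; python3 -m jog '[{"x":0,"y":0,"z":0,"ax":0,"ay":0,"az":0,"grip":5},{"x":0,"y":0,"z":0,"ax":0,"ay":0,"az":0,"grip":5},{"x":0,"y":0,"z":0,"ax":0,"ay":0,"az":0,"grip":5}]'
```

```text
clock: 7.45
eef_pos: [513.5, 200.8, 190.3]
tool_rot: [-1.572, 0.0, -0.958]
force: [0.4, 0.6, 0.6]
width: 20.0
clock: 7.75
eef_pos: [514.2, 200.7, 191.3]
tool_rot: [-1.569, -0.001, -0.958]
force: [0.7, -0.9, 0.6]
width: 13.2
```

```bash
python3 -m jog '[{"x":0,"y":0,"z":0,"ax":0,"ay":0.012,"az":0,"grip":5},{"x":0,"y":0,"z":0,"ax":0,"ay":0.025,"az":0,"grip":5},{"x":0,"y":0,"z":0,"ax":0,"ay":0.025,"az":0,"grip":5}]'
```

```text
clock: 8.05
eef_pos: [514.3, 200.7, 191.2]
tool_rot: [-1.569, -0.001, -0.984]
force: [0.5, -2.9, 3.8]
width: 12.9
```

```bash
python3 -m jog '[{"x":0,"y":0,"z":0,"ax":0,"ay":0,"az":0,"grip":40},{"x":0,"y":0,"z":0,"ax":0,"ay":0,"az":0,"grip":40},{"x":0,"y":-10,"z":0,"ax":0,"ay":0,"az":0,"grip":40},{"x":0,"y":-55,"z":0,"ax":0,"ay":0,"az":0,"grip":70},{"x":0,"y":-90,"z":0,"ax":0,"ay":0,"az":0,"grip":80}]'; python3 - <<'E'
from h import *
i=get_image("wrist");crop(i,200,150,430,320,3.4,"w9.png")
g=cv2.cvtColor(i["color"],cv2.COLOR_RGB2GRAY).astype(float)
E
```

```text
clock: 8.55
eef_pos: [513.5, 200.9, 282.4]
tool_rot: [-1.571, -0.0, -0.983]
force: [0.5, 0.1, 0.0]
width: 67.9
```

View pics/w9.png

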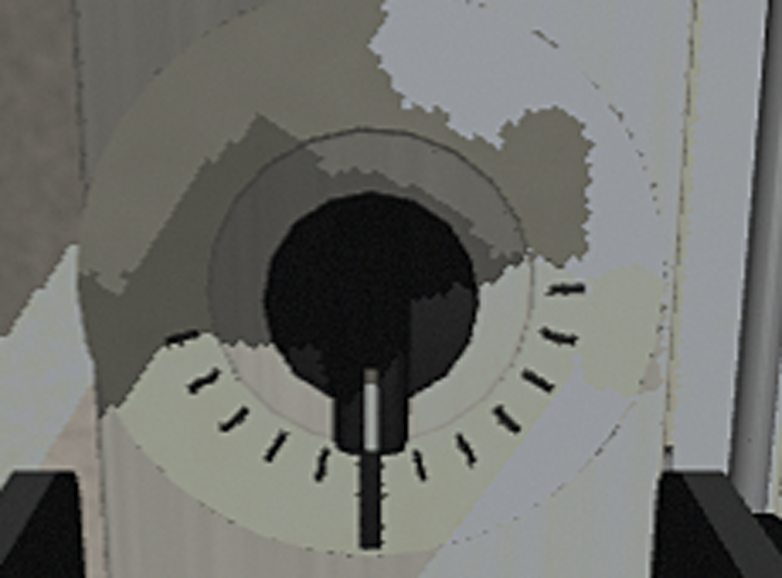

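```bash
python3 -m jog '[{"x":0,"y":-40,"z":0,"ax":0,"ay":-0.1,"az":0,"grip":80},{"x":20,"y":-60,"z":-18,"ax":0,"ay":-0.2,"az":0,"grip":80},{"x":54,"y":-60,"z":-48,"ax":0,"ay":-0.34,"az":0,"grip":80},{"x":88,"y":-60,"z":-79,"ax":0,"ay":-0.48,"az":0,"grip":80},{"x":122,"y":-60,"z":-109,"ax":0,"ay":-0.62,"az":0,"grip":80}]';python3 - <<'E'
from h import *
plan((456,-190,330),Rdown(0.0))
E
```

```text
clock: 9.1
eef_pos: [489.9, 37.7, 341.2]
tool_rot: [-1.57, -0.001, -0.356]
force: [0.7, -0.5, -0.5]
width: 80.1
shift [  47.6   11.  -225.2] turn [-0.001 -0.356  0.001] rows 4.6
```

```bash
python3 -m jog '[{"x":10,"y":2,"z":-47,"ax":0,"ay":-0.09,"az":0,"grip":80},{"x":20,"y":4,"z":-94,"ax":0,"ay":-0.18,"az":0,"grip":80},{"x":30,"y":8,"z":-140,"ax":0,"ay":-0.27,"az":0,"grip":80},{"x":40,"y":11,"z":-184,"ax":0,"ay":-0.356,"az":0,"grip":80},{"x":47,"y":11,"z":-224,"ax":0,"ay":-0.356,"az":0,"grip":80}]';python3 -m jog '[{"x":0,"y":0,"z":0,"ax":0,"ay":0,"az":0,"grip":80},{"x":0,"y":0,"z":0,"ax":0,"ay":0,"az":0,"grip":80}]';python3 - <<'E'
from h import *
import pickle
i=get_image("wrist"); pickle.dump(i,open("p1.pkl","wb"))
cv2.imwrite("pics/p1.png",i["color"][:,:,::-1]); s,p,R=cur();print(p,s["tool_rot"]);print(proj(i,(455.8,-200.5,152)))
E
```

```text
clock: 9.6
eef_pos: [454.1, -189.1, 329.8]
tool_rot: [-1.571, -0.0, -0.006]
force: [0.9, -0.0, 1.2]
width: 80.2
clock: 9.8
eef_pos: [454.5, -187.8, 329.8]
tool_rot: [-1.57, -0.0, -0.01]
force: [0.5, -0.3, 1.0]
width: 79.9
[ 455.03079564 -186.37865484  329.58342821] [-1.56980812e+00 -1.62855864e-04 -7.05027972e-03]
[[309.65828343 225.72718871]]
```

View pics/p1.png

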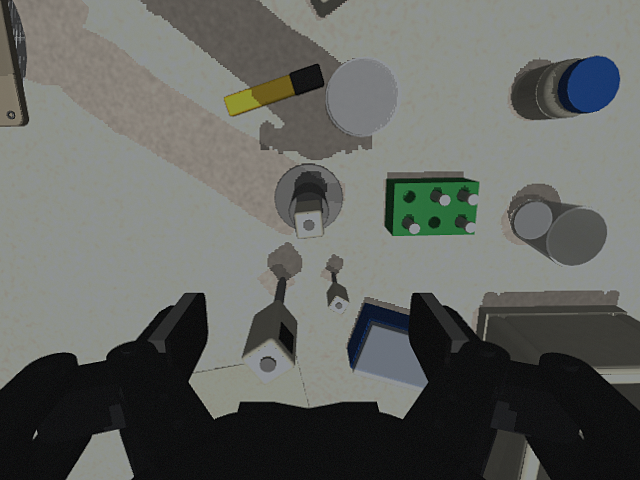

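```bash
python3 - <<'E'
from h import *
import pickle
T,S=pickle.load(open("im0.pkl","rb")); i=pickle.load(open("p1.pkl","rb"))
print("big",tri(T,np.array((580,315))/6.+[350,230]-.4,S,np.array((107,85))/6.+[180,160]-.4))
print("small",tri(T,np.array((497,160))/6.+[350,230]-.4,S,np.array((140,398))/6.+[180,160]-.4))
crop(i,260,140,370,400,3,"p1a.png")
crop(i,280,195,340,250,12,"p1b.png")
E
```

```text
big (array([ 417.97539076, -314.78237124,  199.3733155 ]), np.float64(1.5821165256423313))
small (array([ 488.8535161 , -305.60862066,  103.449742  ]), np.float64(1.4796354247654693))
```

View pics/p1b.png

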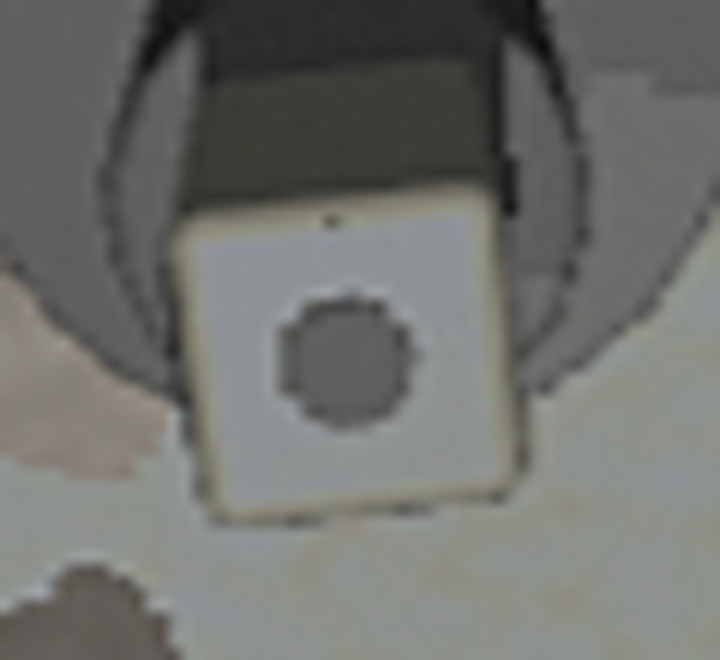

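```bash
python3 - <<'E'
from h import *
import pickle
i=pickle.load(open("p1.pkl","rb"))
w=lambda a:np.array(a)/12.+[280,195]-.46
P=[plane(i,w(u),152) for u in [(176,220),(490,183),(527,487),(213,522)]]
for k in range(4):
    d=P[(k+1)%4]-P[k]; print(P[k].round(1),np.linalg.norm(d).round(1),np.degrees(np.arctan2(d[1],d[0])).round(1))
print("c",np.mean(P,0),plane(i,w((346,362)),152))
s,p,R=cur();print(p,s["tool_rot"])
c=np.mean(P,0); plan((c[0],c[1],240),Rdown(np.radians(6)))
E
```

```text
[ 441.8 -188.3  152. ] 24.1 6.2
[ 465.7 -185.7  152. ] 24.1 -83.3
[ 468.5 -209.6  152. ] 24.5 -174.0
[ 444.2 -212.2  152. ] 24.0 95.7
c [ 455.05276268 -198.9270972   152.        ] [ 454.62464847 -199.5197884   152.        ]
[ 455.03079564 -186.37865484  329.58342821] [-1.56980812e+00 -1.62855864e-04 -7.05027972e-03]
shift [  0.1  89.6 -12.6] turn [-0.001 -0.112  0.   ] rows 1.8
```

```bash
cat >> h.py <<'E'
GR=np.array([0,-28.,0])  # pad centre in tool frame (empirical)
E
python3 - <<'E'
from h import *
R=Rdown(0.107)*Ro.from_rotvec([-0.35,0,0])
for z in (185,125):
    P=np.array([455,-199.2,z]); t=P-R.apply(GR); print(z,t.round(1),R.as_euler('xyz').round(3)); d,a=plan(t,R)
E
```

```text
185 [ 456.  -208.7  158.7] [-1.921  0.     0.107]
shift [  1.1 170.9 -22.5] turn [-0.351 -0.113 -0.02 ] rows 3.4
125 [ 456.  -208.7   98.7] [-1.921  0.     0.107]
shift [  1.1 230.9 -22.6] turn [-0.351 -0.113 -0.02 ] rows 4.6
```

```bash
python3 -m jog '[{"x":0,"y":25,"z":-5,"ax":-0.1,"ay":-0.03,"az":-0.005,"grip":80},{"x":0,"y":60,"z":-10,"ax":-0.2,"ay":-0.06,"az":-0.01,"grip":80},{"x":1,"y":100,"z":-16,"ax":-0.3,"ay":-0.09,"az":-0.015,"grip":80},{"x":1,"y":130,"z":-22,"ax":-0.351,"ay":-0.113,"az":-0.02,"grip":75},{"x":1,"y":150,"z":-22,"ax":-0.351,"ay":-0.113,"az":-0.02,"grip":70}]';python3 -m jog '[{"x":0,"y":0,"z":0,"ax":0,"ay":0,"az":0,"grip":60}]';python3 - <<'E'
from h import *
import pickle
i=get_image("wrist"); pickle.dump(i,open("p2.pkl","wb"))
cv2.imwrite("pics/p2.png",i["color"][:,:,::-1]); s,p,R=cur();print(p,s["tool_rot"])
E
```

```text
clock: 10.35
eef_pos: [455.1, -204.7, 176.6]
tool_rot: [-1.921, 0.005, 0.115]
force: [0.6, 0.4, -0.5]
width: 69.5
clock: 10.45
eef_pos: [454.7, -206.0, 177.0]
tool_rot: [-1.92, 0.006, 0.111]
force: [-0.1, -0.4, 0.0]
width: 60.2
[ 455.79115566 -207.240387    178.72924757] [-1.92129197  0.00246781  0.1100206 ]
```

View pics/p2.png

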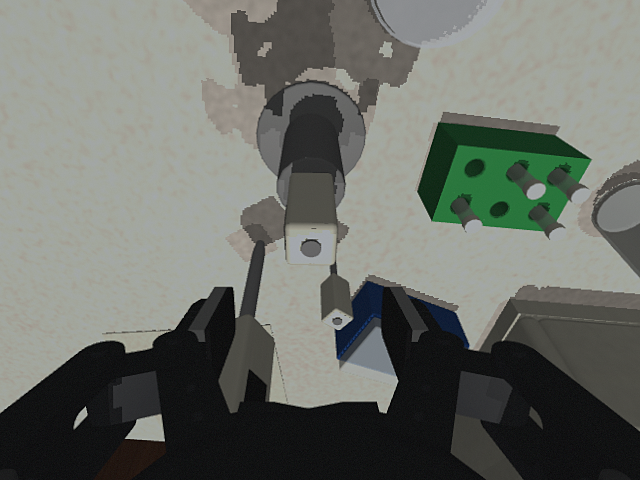

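```bash
python3 - <<'E'
from h import *
import pickle
R=Rdown(0.107)*Ro.from_rotvec([-0.35,0,0])
plan((456,-208.5,98.7),R)
i=pickle.load(open("p2.pkl","rb"))
for u in [(286,262),(338,262),(311,248)]: print(plane(i,u,152))
E
```

```text
shift [ 0.3 75.6 26.3] turn [ 0.     0.004 -0.001] rows 1.6
[ 443.68404383 -210.1769402   152.        ]
[ 469.90910177 -207.11342852  152.        ]
[ 455.27064957 -199.84094702  152.        ]
```

```bash
python3 -m jog '[{"x":0.5,"y":25,"z":9,"ax":0,"ay":0,"az":0,"grip":60},{"x":0.5,"y":50,"z":17,"ax":0,"ay":0,"az":0,"grip":55},{"x":0.5,"y":68,"z":24,"ax":0,"ay":0,"az":0,"grip":50},{"x":0.5,"y":75,"z":26,"ax":0,"ay":0,"az":0,"grip":45},{"x":0.5,"y":75,"z":26,"ax":0,"ay":0,"az":0,"grip":40}]';python3 - <<'E'
from h import *
i=get_image("wrist");cv2.imwrite("pics/p3.png",i["color"][:,:,::-1]); s,p,R=cur();print(p,s["tool_rot"],s["force"])
i=get_image("scene");c=cv2.convertScaleAbs(i["color"][150:270,190:310,::-1],alpha=1.5,beta=15);cv2.imwrite("pics/p3s.png",cv2.resize(c,None,fx=5,fy=5,interpolation=cv2.INTER_CUBIC))
E
```

```text
clock: 11.0
eef_pos: [457.1, -210.4, 100.6]
tool_rot: [-1.922, -0.001, 0.107]
force: [-0.2, 0.2, 0.8]
width: 40.1
[ 457.32978823 -210.62938496  101.11019247] [-1.92250569e+00 -1.63471840e-03  1.07234602e-01] [ 0.08432743 -0.25458782 -0.52370394]
```

View pics/p3.png

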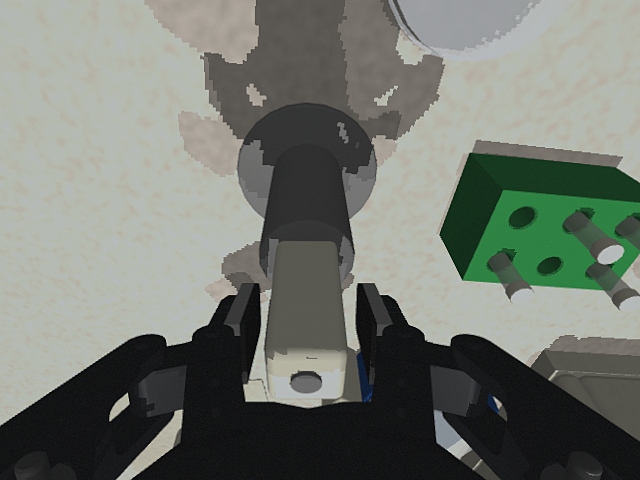

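View pics/p3s.png

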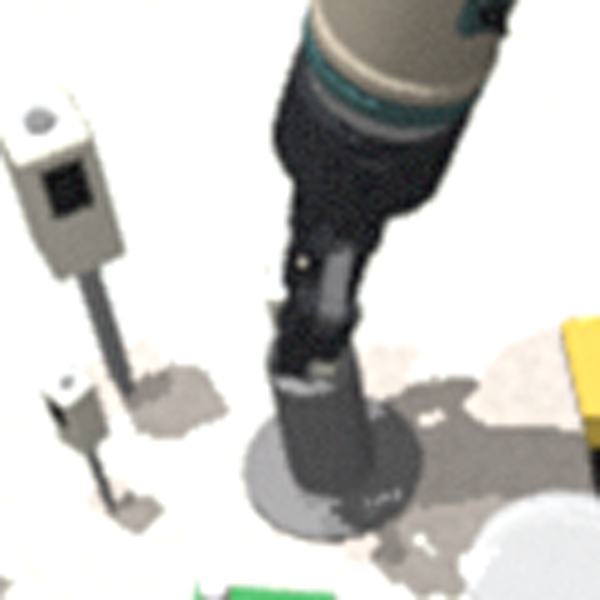

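```bash
python3 -m jog '[{"x":-0.5,"y":-4,"z":-1.4,"ax":0,"ay":0,"az":0,"grip":35},{"x":-0.5,"y":-4,"z":-1.4,"ax":0,"ay":0,"az":0,"grip":15},{"x":-0.5,"y":-4,"z":-1.4,"ax":0,"ay":0,"az":0,"grip":15},{"x":-0.5,"y":-4,"z":-1.4,"ax":0,"ay":0,"az":0,"grip":15},{"x":-0.5,"y":-4,"z":-1.4,"ax":0,"ay":0,"az":0,"grip":15}]'
```

```text
clock: 11.6
eef_pos: [456.7, -210.6, 106.0]
tool_rot: [-1.923, -0.003, 0.107]
force: [-1.5, 3.4, 10.7]
width: 25.2
```

```bash
python3 -c "
from h import *
s,p,R=cur();print(p,s['tool_rot'],s['force'],s['width'])"; python3 -m jog '[{"x":0,"y":-14.1,"z":-5.2,"ax":0,"ay":0,"az":0,"grip":15},{"x":0,"y":-28.2,"z":-10.3,"ax":0,"ay":0,"az":0,"grip":15},{"x":0,"y":-51.6,"z":-18.9,"ax":0,"ay":0,"az":0,"grip":15},{"x":0,"y":-84.5,"z":-31,"ax":0,"ay":0,"az":0,"grip":15},{"x":0,"y":-117,"z":-43,"ax":0,"ay":0,"az":0,"grip":15}]'; python3 -m jog '[{"x":0,"y":-28,"z":-10.3,"ax":0,"ay":0,"az":0,"grip":15},{"x":0,"y":-28,"z":-10.3,"ax":0,"ay":0,"az":0,"grip":15}]'; python3 - <<'E'
from h import *
import pickle
s,p,R=cur();print(p,s["tool_rot"],s["force"],s["width"])
S=get_image("scene");T=get_image("top");pickle.dump((T,S,p,s["tool_rot"]),open("pen1.pkl","wb"))
crop(S,170,90,330,260,4,"q1s.png");crop(T,330,200,460,330,5,"q1t.png")
E
```

```text
[ 456.65357359 -210.63373895  105.977169  ] [-1.92258837 -0.00250408  0.10723281] [-1.470737    3.4396515  10.66563643] 25.19076662719189
clock: 12.1
eef_pos: [455.3, -210.4, 230.5]
tool_rot: [-1.922, 0.0, 0.107]
force: [1.1, 0.3, -1.2]
width: 25.2
clock: 12.3
eef_pos: [458.1, -211.4, 262.7]
tool_rot: [-1.923, -0.008, 0.107]
force: [0.2, -0.3, -1.0]
width: 25.1
[ 458.08295933 -211.40794255  262.6729843 ] [-1.9230843  -0.00809663  0.1071951 ] [ 0.16489442 -0.31827538 -0.9771875 ] 25.10351287421227
```

View pics/q1s.png

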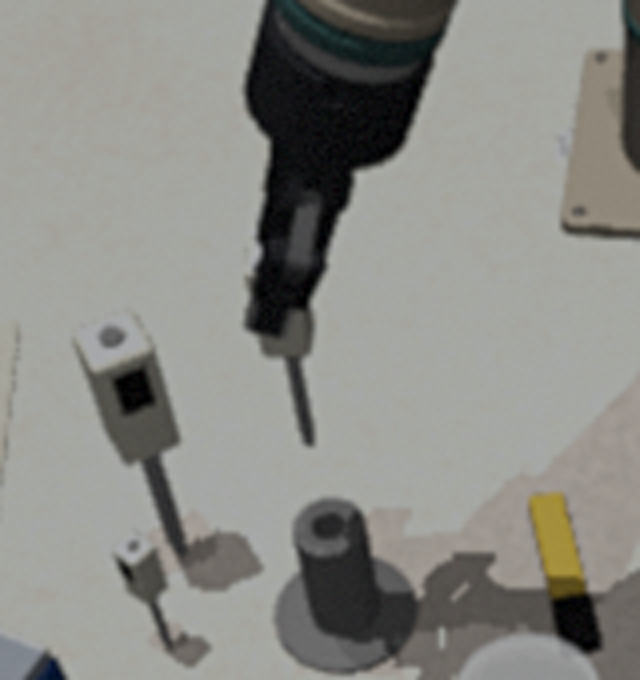

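View pics/q1t.png

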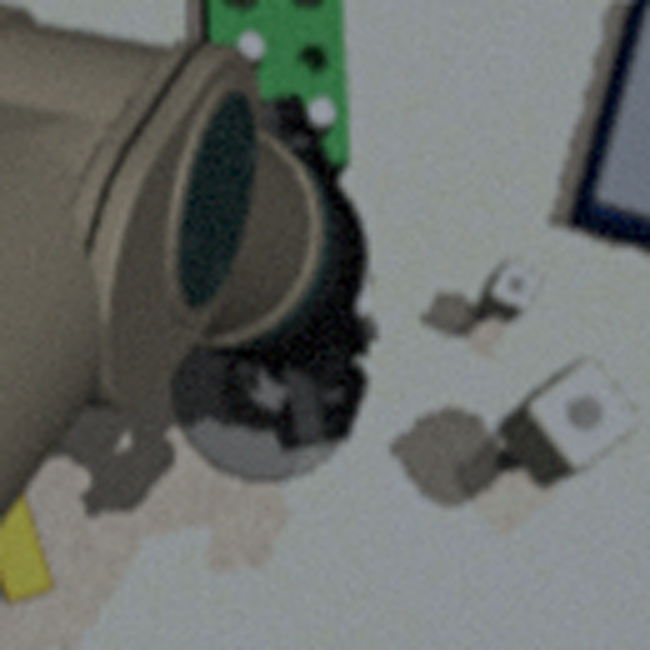

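```bash
cat >> h.py <<'E'
Rg=Ro.from_euler('xyz',[-1.9225,-0.001,0.1072])
TIP=Rg.inv().apply(np.array([455,-199.5,12])-np.array([456.5,-210.6,105.5]))
AX=Rg.inv().apply([0,0,1.])  # pen up axis in tool
E
python3 - <<'E'
from h import *
import pickle
T,S,p,e=pickle.load(open("pen1.pkl","rb"));R=Ro.from_euler('xyz',e)
print(TIP,AX)
print("pred tip", proj(S,p+R.apply(TIP)), "seen",np.array((310,443))/4.+[170,90]-.4, p+R.apply(TIP), proj(S,p+R.apply(TIP+80*AX)))
print("bore",plane(S,np.array((328,527))/4.+[170,90]-.4,92))
# sweep target
from fit import W
ch=(533.5,170,2.158); th=np.radians(40)
yx=ch[2]+np.pi/2+np.pi; yx=np.arctan2(np.sin(yx),np.cos(yx)); print("x yaw",yx)
up=W((0,0,ch[2]),[(-np.sin(th),0,np.cos(th))])[0]
# tool R: Rdown(yx)*Rx(a) with AX->up
for a in np.arange(-0.4,0.5,.01):
    pass
best=min(np.arange(-1,1,.005),key=lambda a:np.linalg.norm((Rdown(yx)*Ro.from_rotvec([a,0,0])).apply(AX)-up))
Rs=Rdown(yx)*Ro.from_rotvec([best,0,0]); print(best,Rs.apply(AX),up,Rs.as_euler('xyz'))
for y in (70,0,-70):
    tip=W(ch,[(-30-5,y,65)])[0]; print(y,tip,"TCP",tip-Rs.apply(TIP))
E
```

```text
[-0.39724696 83.91900814 42.72180084] [ 0.001      -0.93878669 -0.34449752]
pred tip [[247.62269041 200.08829981]] seen [247.1  200.35] [ 457.2486401  -200.29125803  169.16665704] [[242.53905872 174.47581783]]
bore [ 456.86404566 -201.1844184    92.        ]
x yaw 0.5872036732051026
0.3450000000000011 [ 0.35635288 -0.53365077  0.7669612 ] [ 0.35612701 -0.53511631  0.76604444] [-1.22579633  0.          0.58720367]
70 [494.61671073 102.08026932  65.        ] TCP [532.94623961  45.20333966 129.52574748]
0 [552.89123442 140.86273816  65.        ] TCP [591.2207633   83.98580849 129.52574748]
-70 [611.16575811 179.64520699  65.        ] TCP [649.49528699 122.76827732 129.52574748]
```

```bash
cat >> h.py <<'E'
CH=[533.5,170,2.158]
def sweep(y,out,up_,ret=0,deg=40,ch=None):
    ch=ch or CH; th=np.radians(deg); c,s=np.cos(ch[2]),np.sin(ch[2]); M=np.array([[c,-s,0],[s,c,0],[0,0,1]])
    up=M@[-np.sin(th),0,np.cos(th)]; X=M@[0,-1,0.]
    A,_=Ro.align_vectors([up,X],[AX,[1,0,0]])
    tip=M@[-30-out,y,60+up_]+[ch[0],ch[1],0]+ret*up
    return tip-A.apply(TIP),A
E
python3 - <<'E'
from h import *
t,A=sweep(70,6,8,120); print(t,A.as_euler('xyz')); plan(t,A)
E
```

```text
[576.24767582 -19.94576346 224.35321601] [-1.22436824e+00 -3.83022215e-04  5.86882279e-01]
shift [140.  -27.5 177.5] turn [ 0.684 -0.489  0.   ] rows 5.6
```

```bash
python3 -m jog '[{"x":20,"y":-8,"z":25,"ax":0.1,"ay":-0.07,"az":0,"grip":15},{"x":40,"y":-14,"z":50,"ax":0.2,"ay":-0.14,"az":0,"grip":15},{"x":60,"y":-18,"z":76,"ax":0.3,"ay":-0.21,"az":0,"grip":15},{"x":80,"y":-22,"z":101,"ax":0.4,"ay":-0.28,"az":0,"grip":15},{"x":100,"y":-24,"z":127,"ax":0.5,"ay":-0.35,"az":0,"grip":15}]'; python3 -m jog '[{"x":0,"y":0,"z":0,"ax":0,"ay":0,"az":0,"grip":15}]'; python3 - <<'E'
from h import *
t,A=sweep(70,6,8,120); print(t,A.as_euler('xyz')); plan(t,A);print(read_state()["qpos"])
E
```

```text
clock: 12.9
eef_pos: [541.6, -72.0, 236.7]
tool_rot: [-1.406, 0.033, 0.454]
force: [0.9, -1.0, -1.3]
width: 25.6
clock: 13.0
eef_pos: [543.0, -71.6, 234.4]
tool_rot: [-1.406, 0.035, 0.454]
force: [-0.9, -0.2, -1.7]
width: 25.6
[576.24767582 -19.94576346 224.35321601] [-1.22436824e+00 -3.83022215e-04  5.86882279e-01]
shift [52.9 13.3 30.1] turn [ 0.179 -0.138 -0.001] rows 1.5
[-0.08162665  0.55966873  0.37525789  1.68292124 -0.33704855  1.09279745
  0.88516648]
```

```bash
python3 -m jog '[{"x":18,"y":4,"z":10,"ax":0.06,"ay":-0.046,"az":0,"grip":15},{"x":36,"y":9,"z":20,"ax":0.12,"ay":-0.092,"az":0,"grip":15},{"x":53,"y":13,"z":30,"ax":0.179,"ay":-0.138,"az":0,"grip":15},{"x":53,"y":13,"z":30,"ax":0.179,"ay":-0.138,"az":0,"grip":15}]'; python3 - <<'E'
from h import *
import pickle
W_=get_image("wrist");S=get_image("scene");s,p,R=cur()
pickle.dump((W_,S,p,s["tool_rot"]),open("a1.pkl","wb"))
cv2.imwrite("pics/a1w.png",W_["color"][:,:,::-1]);crop(S,310,120,510,350,2.6,"a1s.png")
t,A=sweep(70,6,8,120);plan(t,A);print(s["qpos"])
E
```

```text
clock: 13.4
eef_pos: [575.1, -20.7, 225.0]
tool_rot: [-1.227, 0.002, 0.586]
force: [-1.0, -0.0, -1.2]
width: 25.6
shift [3.3 2.2 0.1] turn [ 0.005 -0.004 -0.002] rows 0.1
[-0.0136574   0.66256197  0.27507112  1.53071226 -0.42004464  1.25726672
  0.99989626]
```

View pics/a1w.png

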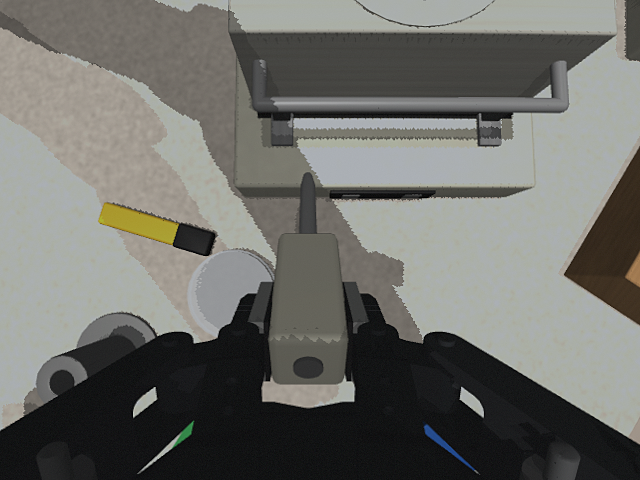

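View pics/a1s.png

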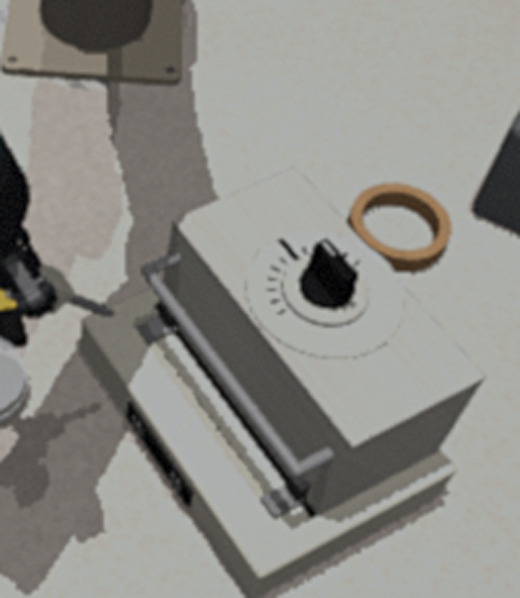

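```bash
python3 - <<'E'
from h import *
import pickle
W_,S,p,e=pickle.load(open("a1.pkl","rb"))
c=cv2.convertScaleAbs(W_["color"][50:210,220:410,::-1],alpha=1.4,beta=20);cv2.imwrite("pics/a1c.png",cv2.resize(c,None,fx=4.2,fy=3.75*4.2/4.2,interpolation=cv2.INTER_CUBIC))
c=cv2.convertScaleAbs(W_["color"][50:210,390:580,::-1],alpha=1.4,beta=20);cv2.imwrite("pics/a1d.png",cv2.resize(c,None,fx=4.2,fy=3.75,interpolation=cv2.INTER_CUBIC))
E
```

```text
(no output)
```

View pics/a1c.png

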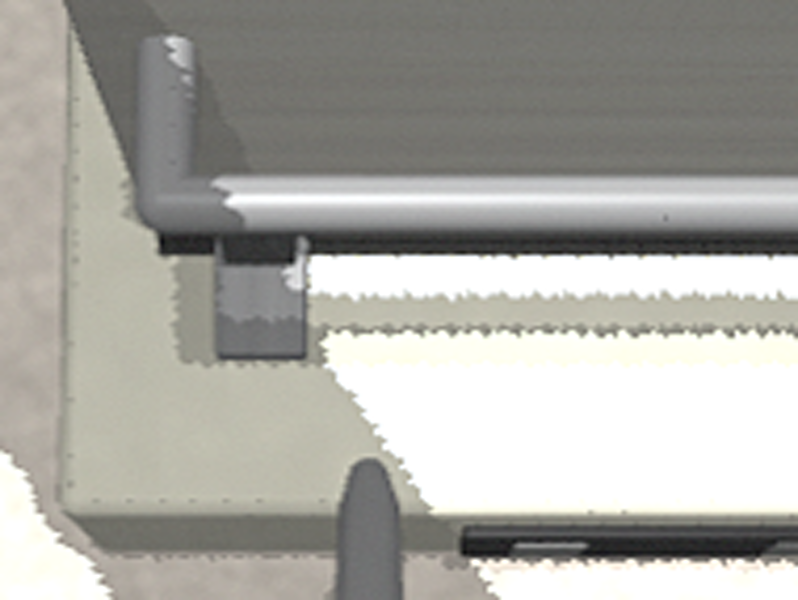

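View pics/a1d.png

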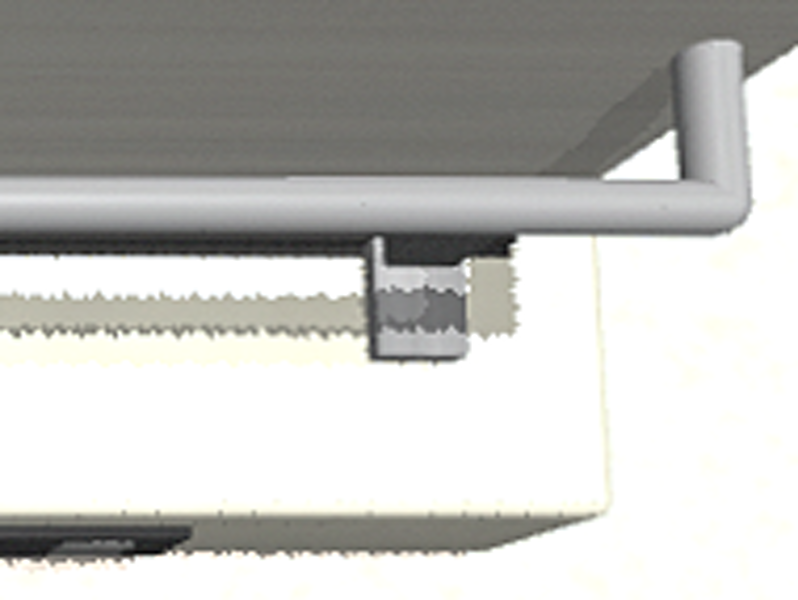

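```bash
cat > fit2.py <<'E'
from h import *
import pickle
from fit import W
from scipy.optimize import least_squares
W_,S,p,e=pickle.load(open("a1.pkl","rb"))
P=[(-100,140,60),(-100,-140,60),(-60,110,145),(-60,-110,145),(-60,0,145),(-30,120,180),(-30,-120,180)]
uv=np.array([(235.5,185.5),(534.8,186.5),(253.3,104),(568.1,104.5),(405,104.2),(228.5,33),(615.5,34.5)])-[0,0]
wt=np.array([1,1,1,1,1,1,1.])
f=lambda q:((proj(W_,W(q,P))-uv)*wt[:,None]).ravel()
q=least_squares(f,[533.5,170,2.158]);print(q.x,f(q.x).reshape(-1,2).round(1))
g=lambda q:((proj(W_,W(q[:3],P)+[0,0,q[3]])-uv)).ravel()
q2=least_squares(g,[533.5,170,2.158,0]);print(q2.x,g(q2.x).reshape(-1,2).round(1))
print("tip pred",proj(W_,p+Ro.from_euler('xyz',e).apply(TIP)),"seen about",(220+370/4.2,50+460/3.75))
Rr=Ro.from_euler('xyz',e)
print(proj(W_,W(q.x,[(-30,70,60),(-30,-70,60),(-30,0,60)])))
E
python3 fit2.py
```

```text
[532.37134179 170.34314188   2.15715341] [[-3.6  1.7]
 [ 2.6  0.5]
 [-2.7  0.3]
 [-1.4  0.4]
 [ 4.6 -0.1]
 [-2.9 -1.4]
 [ 3.2 -1.1]]
[532.30508463 172.19422359   2.15650289  -3.40816389] [[-1.8  0.6]
 [ 1.2 -0.3]
 [-0.6  0.1]
 [-3.5  0.4]
 [ 4.6 -0.2]
 [-0.  -0.5]
 [ 0.  -0. ]]
tip pred [[304.58983138 176.99262759]] seen about (308.0952380952381, 172.66666666666669)
[[308.47567646 112.59167747]
 [459.05001972 112.70359841]
 [383.91478908 112.54123687]]
```

```bash
python3 - <<'E'
from h import *
import pickle
from fit import W
W_,S,p,e=pickle.load(open("a1.pkl","rb")); R0=Ro.from_euler('xyz',e)
M=np.array(W_["camera_from_world"]); 
for deg,ret in((40,0),(40,15),(40,40),(45,0)):
    t,A=sweep(70,5,5,ret,deg)
    D=np.eye(4);D[:3,:3]=(A*R0.inv()).as_matrix();D[:3,3]=t-D[:3,:3]@p
    w=dict(W_);w["camera_from_world"]=M@np.linalg.inv(D)
    print(deg,ret,"tip",proj(w,t+A.apply(TIP)).round(0),"bar",[proj(w,W(CH,[(-60,70,145)])+d).round(0).tolist() for d in ([0,0,0],)],
      "bar rows", proj(w,W(CH,[(-65,70,145),(-55,70,145),(-60,70,150),(-60,70,140)]))[:,1].round(0),"seam",proj(w,W(CH,[(-30,40,60)])).round(0),"clipedge",proj(w,W(CH,[(-30,85,60),(-62,85,60)])).round(0).tolist())
    print("   scene tip",proj(S,t+A.apply(TIP)),"bar",proj(S,W(CH,[(-60,70,140)])))
E
```

```text
40 0 tip [[305. 177.]] bar [[[303.0, 190.0]]] bar rows [202. 178. 187. 192.] seam [[351. 171.]] clipedge [[282.0, 171.0], [281.0, 220.0]]
   scene tip [[380.44386727 251.45921132]] bar [[374.73346103 236.73311046]]
40 15 tip [[305. 177.]] bar [[[303.0, 174.0]]] bar rows [185. 163. 171. 176.] seam [[349. 162.]] clipedge [[283.0, 162.0], [282.0, 208.0]]
   scene tip [[377.46216204 250.34173224]] bar [[374.73346103 236.73311046]]
40 40 tip [[305. 177.]] bar [[[304.0, 152.0]]] bar rows [161. 142. 148. 155.] seam [[346. 148.]] clipedge [[285.0, 148.0], [284.0, 191.0]]
   scene tip [[372.32829503 248.41766529]] bar [[374.73346103 236.73311046]]
45 0 tip [[305. 177.]] bar [[[303.0, 172.0]]] bar rows [183. 160. 167. 176.] seam [[351. 172.]] clipedge [[282.0, 172.0], [281.0, 220.0]]
   scene tip [[380.44386727 251.45921132]] bar [[374.73346103 236.73311046]]
```

```bash
python3 - <<'E'
from h import *
t,A=sweep(70,9,9,20);plan(t,A)
E
```

```text
shift [ 3.3 94.  32.5] turn [ 0.005 -0.004 -0.002] rows 2.0
```

```bash
python3 -m jog '[{"x":1,"y":20,"z":7,"ax":0.002,"ay":-0.002,"az":-0.001,"grip":15},{"x":2,"y":45,"z":15.5,"ax":0.005,"ay":-0.004,"az":-0.002,"grip":15},{"x":3,"y":70,"z":24,"ax":0.005,"ay":-0.004,"az":-0.002,"grip":15},{"x":3.3,"y":88,"z":30.5,"ax":0.005,"ay":-0.004,"az":-0.002,"grip":15},{"x":3.3,"y":94,"z":32.5,"ax":0.005,"ay":-0.004,"az":-0.002,"grip":15}]'; python3 -m jog '[{"x":0,"y":0,"z":0,"ax":0,"ay":0,"az":0,"grip":15}]'; python3 - <<'E'
from h import *
t,A=sweep(70,9,9,20);plan(t,A)
t,A=sweep(70,9,9,0);plan(t,A)
S=get_image("scene");c=cv2.convertScaleAbs(S["color"][190:310,320:450,::-1],alpha=1.5,beta=15);cv2.imwrite("pics/b1.png",cv2.resize(c,None,fx=6,fy=6*580/720,interpolation=cv2.INTER_CUBIC))
E
```

```text
clock: 14.0
eef_pos: [541.0, 32.9, 149.2]
tool_rot: [-1.223, -0.001, 0.589]
force: [-0.3, 0.8, -1.7]
width: 25.7
clock: 14.1
eef_pos: [542.7, 31.9, 150.1]
tool_rot: [-1.225, -0.002, 0.589]
force: [-0.3, -0.9, -0.6]
width: 25.3
shift [-0.8  1.1 -0.9] turn [0.    0.002 0.001] rows 0.0
shift [-0.8 19.8  6. ] turn [0.    0.002 0.001] rows 0.4
```

View pics/b1.png

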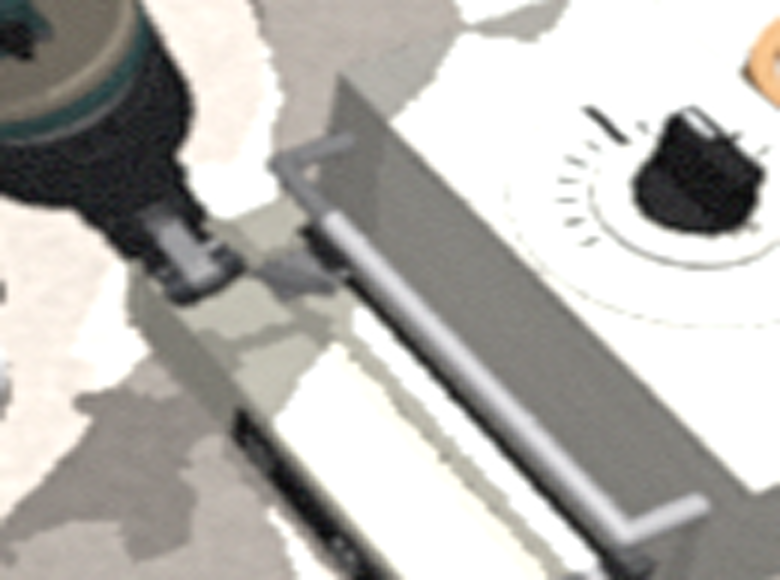

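```bash
python3 -m jog '[{"x":-0.5,"y":7,"z":2,"ax":0,"ay":0,"az":0,"grip":15},{"x":-0.5,"y":14,"z":4,"ax":0,"ay":0,"az":0,"grip":15},{"x":-0.5,"y":19.5,"z":6,"ax":0,"ay":0,"az":0,"grip":15},{"x":-0.5,"y":19.5,"z":6,"ax":0,"ay":0,"az":0,"grip":15}]'; python3 - <<'E'
from h import *
import pickle
i=get_image("wrist");S=get_image("scene");T=get_image("top");s,p,R=cur()
pickle.dump((i,S,T,p,s["tool_rot"]),open("b2.pkl","wb"));print(p,s["tool_rot"],s["force"],s["qpos"])
cv2.imwrite("pics/b2w.png",i["color"][:,:,::-1])
c=cv2.convertScaleAbs(i["color"][120:240,220:400,::-1],alpha=1.6,beta=30);cv2.imwrite("pics/b2c.png",cv2.resize(c,None,fx=4.4,fy=4.4,interpolation=cv2.INTER_CUBIC))
c=cv2.convertScaleAbs(S["color"][200:300,340:450,::-1],alpha=1.6,beta=15);cv2.imwrite("pics/b2s.png",cv2.resize(c,None,fx=6,fy=6,interpolation=cv2.INTER_CUBIC))
t,A=sweep(70,9,9,0);plan(t,A)
print("tip world",p+R.apply(TIP))
E
```

```text
clock: 14.55
eef_pos: [535.7, 42.7, 133.2]
tool_rot: [-1.223, -0.003, 0.589]
force: [0.3, 0.7, -0.3]
width: 25.6
[536.77251668  41.77706972 133.79901458] [-1.22506861 -0.0039318   0.58841188] [-0.06397328 -0.16694842 -1.72973677] [-0.08317517  0.70998559  0.22178815  1.74681199 -0.49846664  0.98777026
  1.03013902]
shift [-1.3  0.6  0.7] turn [0.001 0.003 0.003] rows 0.0
tip world [498.55911802  98.78739991  69.32213179]
```

View pics/b2w.png

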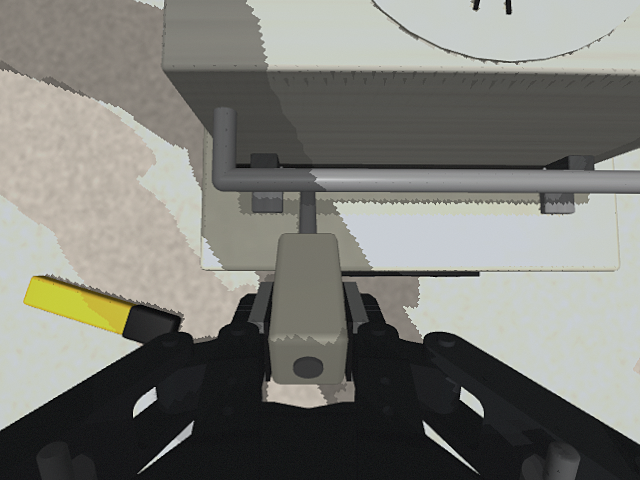

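View pics/b2c.png

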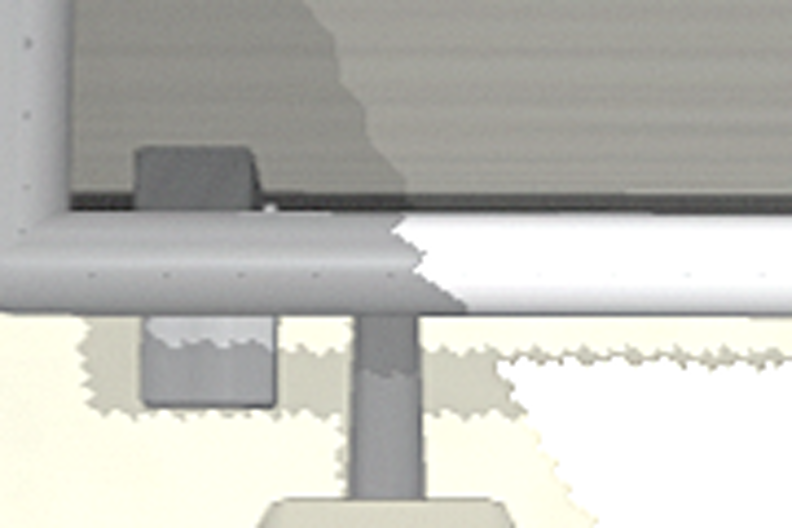

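View pics/b2s.png

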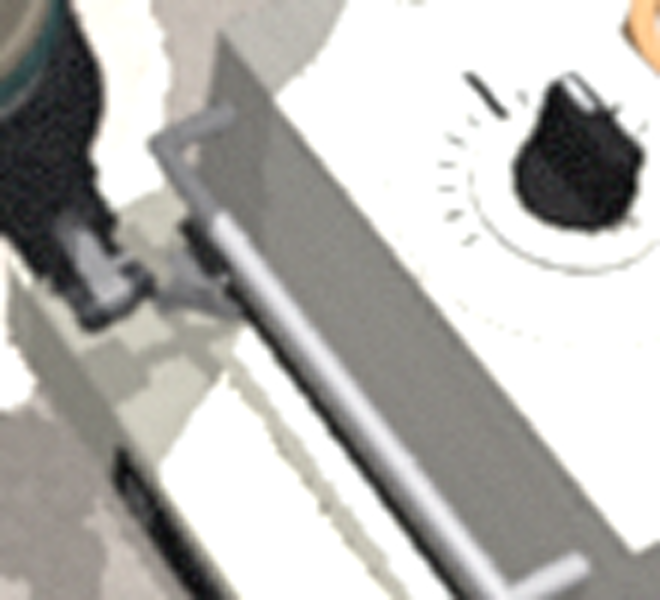

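```bash
python3 - <<'E'
from h import *
import pickle
from fit import W
i,S,T,p,e=pickle.load(open("b2.pkl","rb"));R=Ro.from_euler('xyz',e)
print("tip pred",proj(i,p+R.apply(TIP)))
for x,z in((-30,60),(-30,63),(-30,66),(-33,60),(-36,60)): print(x,z,proj(i,W(CH,[(x,40,z),(x,-20,z)])).round(1).tolist())
print("bar",proj(i,W(CH,[(-65,0,145),(-55,0,145),(-60,0,150),(-60,0,140)]))[:,1],"seen 168-191")
print("coveredge",proj(i,W(CH,[(-30,120,180)])),"seen 162,70", "ledge corner",proj(i,W(CH,[(-100,140,60),(-100,-140,60)])),"seen 202,270;619,270", "barend",proj(i,W(CH,[(-60,110,145)])))
A=pickle.load(open("a1.pkl","rb"))[0]
for x,z in((-30,60),(-33,60),(-36,60)): print("a1",x,z,proj(A,W(CH,[(x,40,z)])).round(1).tolist())
print("bar a1",proj(A,W(CH,[(-65,0,145),(-55,0,145),(-60,0,150),(-60,0,140)]))[:,1],"seen 97-112")
E
```

```text
tip pred [[308.37418541 178.0102618 ]]
-30 60 [[351.4, 166.7], [441.5, 167.0]]
-30 63 [[351.9, 165.5], [443.2, 165.8]]
-30 66 [[352.5, 164.2], [444.9, 164.6]]
-33 60 [[351.4, 171.2], [441.7, 171.5]]
-36 60 [[351.5, 175.6], [441.8, 175.9]]
bar [194.11540411 171.09933014 179.86218953 185.1249775 ] seen 168-191
coveredge [[157.83406122  71.73903609]] seen 162,70 ledge corner [[198.05202759 272.54111774]
 [624.77982908 272.57745893]] seen 202,270;619,270 barend [[211.62978721 182.02447245]]
a1 -30 60 [[341.7, 113.5]]
a1 -33 60 [[341.7, 116.7]]
a1 -36 60 [[341.7, 119.8]]
bar a1 [112.34960575  98.37769566 102.18216167 108.39858246] seen 97-112
```

```bash
cat > avg.py <<'E'
from h import *
def avg(n=6):
    P=[];E=[]
    for k in range(n):
        get_image("top"); s=read_state(); P.append(s["eef_pos"]);E.append(s["tool_rot"])
    P=np.array(P);E=np.array(E);return P.mean(0),E.mean(0),P.std(0)
if __name__=="__main__":
    import sys
    p,e,sd=avg(); R=Ro.from_euler('xyz',e); print(p,e,sd)
    c,s=np.cos(CH[2]),np.sin(CH[2]);M=np.array([[c,-s,0],[s,c,0],[0,0,1]])
    tip=p+R.apply(TIP);l=M.T@(tip-[CH[0],CH[1],0]);print("tip in chamber: out %.1f y %.1f up %.1f"%(-30-l[0],l[1],l[2]-60),"axis",(M.T@R.apply(AX)).round(3))
    y,o,u=map(float,sys.argv[1:4]);t,A=sweep(y,o,u);plan(t,A,base=(p,R))
E
python3 avg.py 70 5 5
```

```text
[536.81572823  41.77600919 133.90733883] [-1.22510103 -0.00412296  0.58834271] [0.05951381 0.05609853 0.02086668]
tip in chamber: out 10.0 y 68.5 up 9.4 axis [-0.642  0.001  0.767]
shift [-1.4  5.9  3.1] turn [0.001 0.003 0.003] rows 0.1
```

```bash
python3 -m jog '[{"x":-1.5,"y":3,"z":1.5,"ax":0,"ay":0.002,"az":0.002,"grip":15},{"x":-3.4,"y":5.9,"z":3.1,"ax":0.001,"ay":0.003,"az":0.003,"grip":15},{"x":-3.4,"y":5.9,"z":3.1,"ax":0.001,"ay":0.003,"az":0.003,"grip":15},{"x":-3.4,"y":5.9,"z":3.1,"ax":0.001,"ay":0.003,"az":0.003,"grip":15}]'; python3 avg.py 72 5 5;  python3 - <<'E'
from h import *
import pickle
i=get_image("wrist");S=get_image("scene");s,p,R=cur()
pickle.dump((i,S,p,s["tool_rot"]),open("b3.pkl","wb"));print(s["force"])
c=cv2.convertScaleAbs(i["color"][120:240,220:400,::-1],alpha=1.6,beta=30);cv2.imwrite("pics/b3c.png",cv2.resize(c,None,fx=4.4,fy=4.4,interpolation=cv2.INTER_CUBIC))
c=cv2.convertScaleAbs(S["color"][200:300,340:450,::-1],alpha=1.6,beta=15);cv2.imwrite("pics/b3s.png",cv2.resize(c,None,fx=6,fy=6,interpolation=cv2.INTER_CUBIC))
E
```

```text
clock: 15.4
eef_pos: [530.9, 44.3, 129.2]
tool_rot: [-1.224, 0.0, 0.587]
force: [-0.4, -0.1, -2.0]
width: 25.7
[531.13838025  44.13195534 129.30757959] [-1.22385412e+00 -1.33317647e-04  5.86678987e-01] [0.04432864 0.02150268 0.02895652]
tip in chamber: out 4.8 y 72.1 up 4.9 axis [-0.643 -0.001  0.766]
shift [ 0.1 -0.2 -0.1] turn [-0.001 -0.    -0.   ] rows 0.0
[ 0.165087   -0.16368601 -1.67628229]
```

View pics/b3c.png

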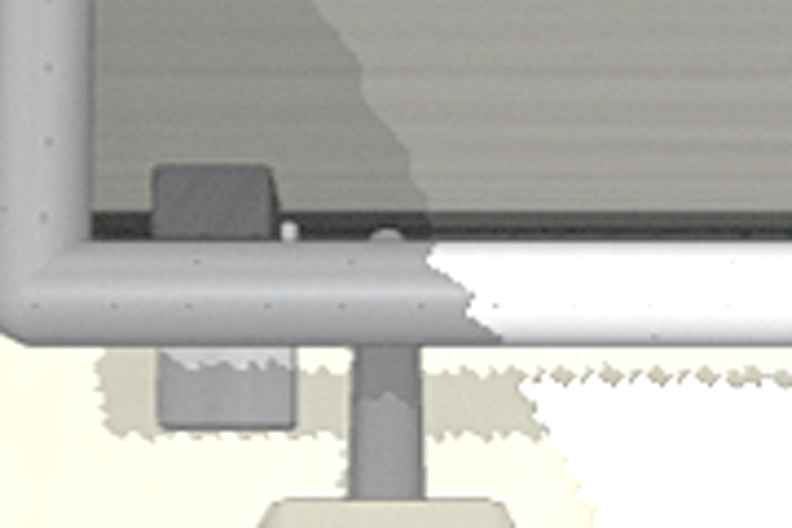

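View pics/b3s.png

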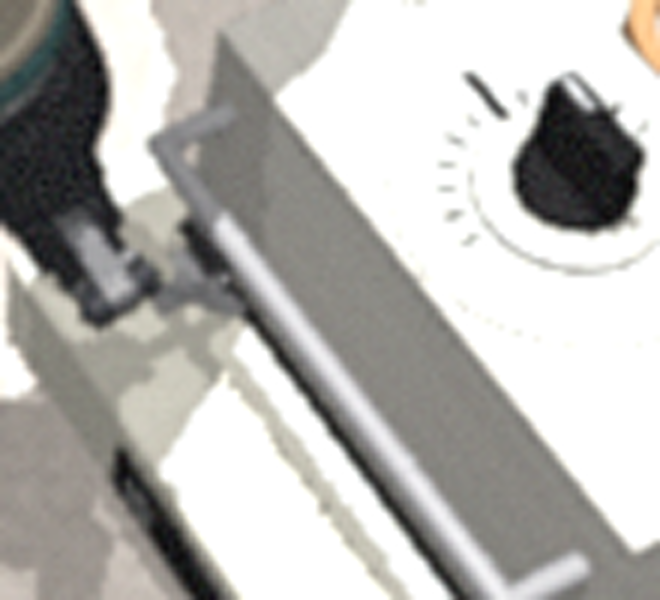

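```bash
python3 -m jog '[{"x":0,"y":0.7,"z":0.4,"ax":0,"ay":0,"az":0,"grip":15},{"x":0,"y":0.7,"z":0.4,"ax":0,"ay":0,"az":0,"grip":15}]'
python3 -m jog '[{"x":1,"y":0,"z":0,"ax":0,"ay":0,"az":0,"grip":15},{"x":3,"y":0,"z":0,"ax":0,"ay":0,"az":0,"grip":15},{"x":5,"y":0,"z":0,"ax":0,"ay":0,"az":0,"grip":15},{"x":7,"y":0,"z":0,"ax":0,"ay":0,"az":0,"grip":15},{"x":9,"y":0,"z":0,"ax":0,"ay":0,"az":0,"grip":15}]'
python3 - <<'E'
from h import *
s,p,R=cur();c,n=np.cos(CH[2]),np.sin(CH[2]);M=np.array([[c,-n,0],[n,c,0],[0,0,1]]);l=M.T@(p+R.apply(TIP)-[CH[0],CH[1],0]);print(-30-l[0],l[1],l[2]-60,s["force"])
E
```

```text
clock: 16.0
eef_pos: [530.6, 44.8, 128.7]
tool_rot: [-1.223, 0.0, 0.587]
force: [0.3, -0.6, -1.2]
width: 25.3
clock: 16.5
eef_pos: [538.4, 49.8, 128.7]
tool_rot: [-1.224, -0.0, 0.587]
force: [0.5, -1.1, -1.4]
width: 25.5
4.037516533002638 62.87761576454027 4.362763426295075 [ 0.54905775 -1.07980055 -1.40396769]
```

Steady; continue the pass.

```bash
cat > chk.py <<'E'
from h import *
s,p,R=cur();c,n=np.cos(CH[2]),np.sin(CH[2]);M=np.array([[c,-n,0],[n,c,0],[0,0,1]]);l=M.T@(p+R.apply(TIP)-[CH[0],CH[1],0]);print((-30-l[0]).round(1),l[1].round(1),(l[2]-60).round(1),s["force"].round(1))
E
python3 -m jog '[{"x":2,"y":0,"z":0,"ax":0,"ay":0,"az":0,"grip":15},{"x":4,"y":0,"z":0,"ax":0,"ay":0,"az":0,"grip":15},{"x":6,"y":0,"z":0,"ax":0,"ay":0,"az":0,"grip":15},{"x":8,"y":0,"z":0,"ax":0,"ay":0,"az":0,"grip":15},{"x":10,"y":0,"z":0,"ax":0,"ay":0,"az":0,"grip":15}]' | head -1
python3 chk.py
python3 -m jog '[{"x":2,"y":0,"z":0,"ax":0,"ay":0,"az":0,"grip":15},{"x":4,"y":0,"z":0,"ax":0,"ay":0,"az":0,"grip":15},{"x":6,"y":0,"z":0,"ax":0,"ay":0,"az":0,"grip":15},{"x":8,"y":0,"z":0,"ax":0,"ay":0,"az":0,"grip":15},{"x":10,"y":0,"z":0,"ax":0,"ay":0,"az":0,"grip":15}]' | head -1
python3 chk.py
python3 -m jog '[{"x":2,"y":0,"z":0,"ax":0,"ay":0,"az":0,"grip":15},{"x":4,"y":0,"z":0,"ax":0,"ay":0,"az":0,"grip":15},{"x":6,"y":0,"z":0,"ax":0,"ay":0,"az":0,"grip":15},{"x":8,"y":0,"z":0,"ax":0,"ay":0,"az":0,"grip":15},{"x":10,"y":0,"z":0,"ax":0,"ay":0,"az":0,"grip":15}]' | head -1
python3 chk.py
```

```text
clock: 17.0
4.1 52.9 4.4 [ 0.5 -0.2 -1.2]
clock: 17.5
4.1 43.0 4.3 [ 0.6  0.3 -0.9]
clock: 18.0
4.0 32.9 4.4 [-0.2  1.3 -1.4]
```

```bash

python3 -m jog '[{"x":2,"y":0,"z":0,"ax":0,"ay":0,"az":0,"grip":15},{"x":4,"y":0,"z":0,"ax":0,"ay":0,"az":0,"grip":15},{"x":6,"y":0,"z":0,"ax":0,"ay":0,"az":0,"grip":15},{"x":8,"y":0,"z":0,"ax":0,"ay":0,"az":0,"grip":15},{"x":10,"y":0,"z":0,"ax":0,"ay":0,"az":0,"grip":15}]' | head -1
python3 chk.py
python3 -m jog '[{"x":2,"y":0,"z":0,"ax":0,"ay":0,"az":0,"grip":15},{"x":4,"y":0,"z":0,"ax":0,"ay":0,"az":0,"grip":15},{"x":6,"y":0,"z":0,"ax":0,"ay":0,"az":0,"grip":15},{"x":8,"y":0,"z":0,"ax":0,"ay":0,"az":0,"grip":15},{"x":10,"y":0,"z":0,"ax":0,"ay":0,"az":0,"grip":15}]' | head -1
python3 chk.py
python3 - <<'E'
from h import *
i=get_image("wrist")
c=cv2.convertScaleAbs(i["color"][120:240,220:400,::-1],alpha=1.6,beta=30);cv2.imwrite("pics/b4c.png",cv2.resize(c,None,fx=4.4,fy=4.4,interpolation=cv2.INTER_CUBIC))
E
```

```text
clock: 18.5
4.1 23.0 4.4 [ 0.5 -0.4 -1.4]
clock: 19.0
4.1 13.0 4.4 [ 0.8 -0.4 -1. ]
```

View pics/b4c.png

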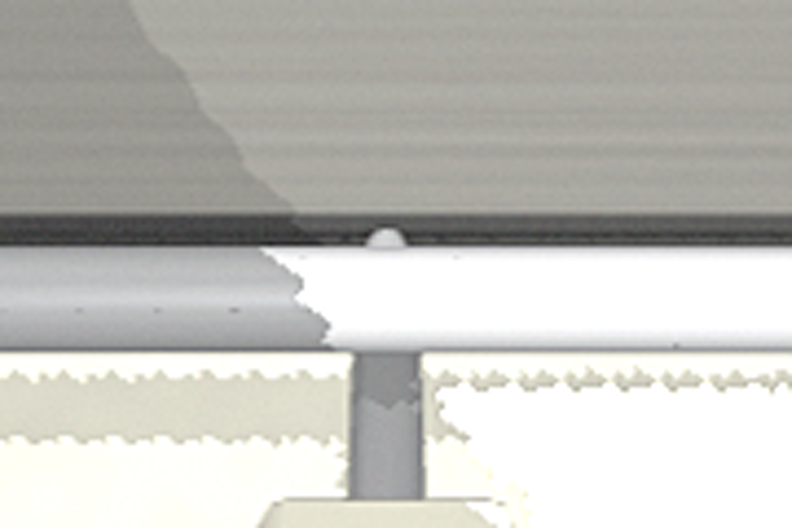

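Mid-pass picture: the tip (387,228 in the crop) sits on the dark seam band (215–245), parallel to it. Continuing.

```bash

python3 -m jog '[{"x":2,"y":0,"z":0,"ax":0,"ay":0,"az":0,"grip":15},{"x":4,"y":0,"z":0,"ax":0,"ay":0,"az":0,"grip":15},{"x":6,"y":0,"z":0,"ax":0,"ay":0,"az":0,"grip":15},{"x":8,"y":0,"z":0,"ax":0,"ay":0,"az":0,"grip":15},{"x":10,"y":0,"z":0,"ax":0,"ay":0,"az":0,"grip":15}]' | head -1
python3 chk.py
python3 -m jog '[{"x":2,"y":0,"z":0,"ax":0,"ay":0,"az":0,"grip":15},{"x":4,"y":0,"z":0,"ax":0,"ay":0,"az":0,"grip":15},{"x":6,"y":0,"z":0,"ax":0,"ay":0,"az":0,"grip":15},{"x":8,"y":0,"z":0,"ax":0,"ay":0,"az":0,"grip":15},{"x":10,"y":0,"z":0,"ax":0,"ay":0,"az":0,"grip":15}]' | head -1
python3 chk.py
python3 -m jog '[{"x":2,"y":0,"z":0,"ax":0,"ay":0,"az":0,"grip":15},{"x":4,"y":0,"z":0,"ax":0,"ay":0,"az":0,"grip":15},{"x":6,"y":0,"z":0,"ax":0,"ay":0,"az":0,"grip":15},{"x":8,"y":0,"z":0,"ax":0,"ay":0,"az":0,"grip":15},{"x":10,"y":0,"z":0,"ax":0,"ay":0,"az":0,"grip":15}]' | head -1
python3 chk.py
python3 -m jog '[{"x":2,"y":0,"z":0,"ax":0,"ay":0,"az":0,"grip":15},{"x":4,"y":0,"z":0,"ax":0,"ay":0,"az":0,"grip":15},{"x":6,"y":0,"z":0,"ax":0,"ay":0,"az":0,"grip":15},{"x":8,"y":0,"z":0,"ax":0,"ay":0,"az":0,"grip":15},{"x":10,"y":0,"z":0,"ax":0,"ay":0,"az":0,"grip":15}]' | head -1
python3 chk.py
```

```text
clock: 19.55
4.0 3.0 4.3 [ 0.5  0.7 -2.3]
clock: 20.05
4.1 -7.0 4.4 [-0.2  0.2 -1.8]
clock: 20.55
4.1 -17.0 4.4 [-0.3  1.1 -0.1]
clock: 21.05
4.1 -27.0 4.4 [-0.1 -1.  -1.7]
```

```bash

python3 -m jog '[{"x":2,"y":0,"z":0,"ax":0,"ay":0,"az":0,"grip":15},{"x":4,"y":0,"z":0,"ax":0,"ay":0,"az":0,"grip":15},{"x":6,"y":0,"z":0,"ax":0,"ay":0,"az":0,"grip":15},{"x":8,"y":0,"z":0,"ax":0,"ay":0,"az":0,"grip":15},{"x":10,"y":0,"z":0,"ax":0,"ay":0,"az":0,"grip":15}]' | head -1
python3 chk.py
python3 -m jog '[{"x":2,"y":0,"z":0,"ax":0,"ay":0,"az":0,"grip":15},{"x":4,"y":0,"z":0,"ax":0,"ay":0,"az":0,"grip":15},{"x":6,"y":0,"z":0,"ax":0,"ay":0,"az":0,"grip":15},{"x":8,"y":0,"z":0,"ax":0,"ay":0,"az":0,"grip":15},{"x":10,"y":0,"z":0,"ax":0,"ay":0,"az":0,"grip":15}]' | head -1
python3 chk.py
python3 -m jog '[{"x":2,"y":0,"z":0,"ax":0,"ay":0,"az":0,"grip":15},{"x":4,"y":0,"z":0,"ax":0,"ay":0,"az":0,"grip":15},{"x":6,"y":0,"z":0,"ax":0,"ay":0,"az":0,"grip":15},{"x":8,"y":0,"z":0,"ax":0,"ay":0,"az":0,"grip":15},{"x":10,"y":0,"z":0,"ax":0,"ay":0,"az":0,"grip":15}]' | head -1
python3 chk.py
python3 -m jog '[{"x":2,"y":0,"z":0,"ax":0,"ay":0,"az":0,"grip":15},{"x":4,"y":0,"z":0,"ax":0,"ay":0,"az":0,"grip":15},{"x":5,"y":0,"z":0,"ax":0,"ay":0,"az":0,"grip":15}]' | head -1
python3 chk.py;python3 - <<'E'
from h import *
i=get_image("wrist")
c=cv2.convertScaleAbs(i["color"][120:240,220:400,::-1],alpha=1.6,beta=30);cv2.imwrite("pics/b5c.png",cv2.resize(c,None,fx=4.4,fy=4.4,interpolation=cv2.INTER_CUBIC))
E
```

```text
clock: 21.55
4.1 -37.0 4.4 [-0.8 -0.3 -0.7]
clock: 22.05
4.1 -47.1 4.4 [ 0.6  0.6 -0.6]
clock: 22.55
4.1 -57.0 4.4 [ 0.   0.4 -2. ]
clock: 22.85
4.1 -62.1 4.4 [-1.2 -0.8 -0.7]
```

View pics/b5c.png

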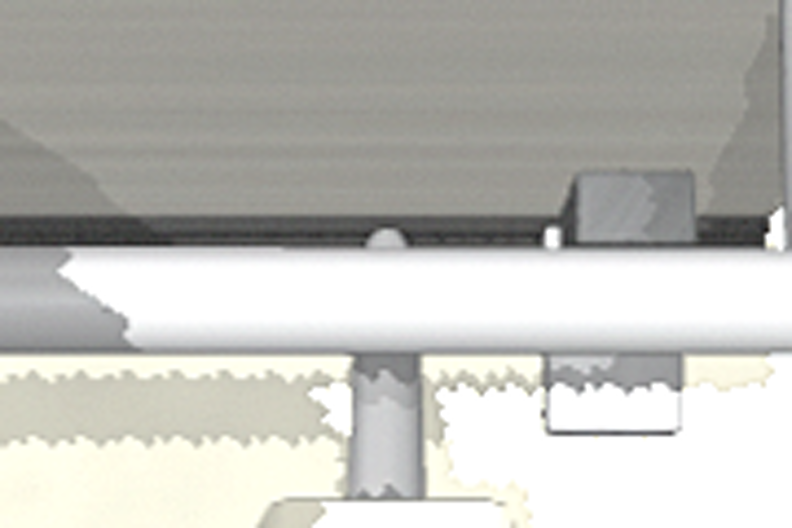

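```bash

python3 -m jog '[{"x":2,"y":0,"z":0,"ax":0,"ay":0,"az":0,"grip":15},{"x":4,"y":0,"z":0,"ax":0,"ay":0,"az":0,"grip":15},{"x":6,"y":0,"z":0,"ax":0,"ay":0,"az":0,"grip":15},{"x":8,"y":0,"z":0,"ax":0,"ay":0,"az":0,"grip":15},{"x":10,"y":0,"z":0,"ax":0,"ay":0,"az":0,"grip":15}]' | head -1
python3 chk.py
python3 -m jog '[{"x":0.5,"y":0,"z":0,"ax":0,"ay":0,"az":0,"grip":15},{"x":0.5,"y":0,"z":0,"ax":0,"ay":0,"az":0,"grip":15}]'; python3 chk.py
python3 -m jog '[{"x":0,"y":-9,"z":-3.3,"ax":0,"ay":0,"az":0,"grip":15},{"x":0,"y":-28,"z":-10.3,"ax":0,"ay":0,"az":0,"grip":15},{"x":0,"y":-56,"z":-20.6,"ax":0,"ay":0,"az":0,"grip":15},{"x":0,"y":-94,"z":-34.5,"ax":0,"ay":0,"az":0,"grip":15},{"x":0,"y":-131,"z":-48,"ax":0,"ay":0,"az":0,"grip":15}]'
```

```text
clock: 23.4
4.1 -72.1 4.4 [-0.   0.3 -0.6]
clock: 23.6
eef_pos: [651.1, 124.7, 128.7]
tool_rot: [-1.224, 0.0, 0.587]
force: [0.0, -0.2, -0.4]
width: 25.4
4.1 -72.4 4.3 [ 0.  -0.2 -0.4]
clock: 24.1
eef_pos: [701.1, 48.7, 237.4]
tool_rot: [-1.224, 0.0, 0.587]
force: [1.4, 0.5, -1.7]
width: 25.5
```

```bash
python3 -m jog '[{"x":0,"y":0,"z":0,"ax":0,"ay":0,"az":0,"grip":15}]' | head -2; python3 - <<'E'
from h import *
plan((456.5,-210.6,290),Rg)
E
```

```text
clock: 24.2
eef_pos: [704.8, 43.7, 240.6]
shift [-346.8  -73.7  -54.9] turn [-0.677  0.483  0.008] rows 7.2
```

```bash
python3 -m jog '[{"x":-38,"y":-16,"z":-6,"ax":-0.075,"ay":0.053,"az":0.001,"grip":15},{"x":-77,"y":-26,"z":-12,"ax":-0.15,"ay":0.107,"az":0.002,"grip":15},{"x":-115,"y":-34,"z":-18,"ax":-0.225,"ay":0.16,"az":0.003,"grip":15},{"x":-154,"y":-42,"z":-24,"ax":-0.3,"ay":0.214,"az":0.004,"grip":15},{"x":-192,"y":-50,"z":-30,"ax":-0.376,"ay":0.268,"az":0.004,"grip":15}]'; python3 -m jog '[{"x":0,"y":0,"z":0,"ax":0,"ay":0,"az":0,"grip":15}]' | head -2; python3 - <<'E'
from h import *
plan((456.5,-210.6,290),Rg)
E
```

```text
clock: 24.7
eef_pos: [564.1, -95.1, 273.0]
tool_rot: [-1.61, 0.045, 0.321]
force: [0.4, -0.0, 0.1]
width: 25.3
clock: 24.8
eef_pos: [560.7, -96.4, 273.6]
shift [-135.4   -7.   -76.1] turn [-0.308  0.218 -0.007] rows 3.1
```

```bash
python3 -m jog '[{"x":-34,"y":-2,"z":-19,"ax":-0.077,"ay":0.055,"az":-0.002,"grip":15},{"x":-68,"y":-4,"z":-38,"ax":-0.154,"ay":0.11,"az":-0.004,"grip":15},{"x":-102,"y":-6,"z":-57,"ax":-0.231,"ay":0.165,"az":-0.006,"grip":15},{"x":-135,"y":-7,"z":-76,"ax":-0.308,"ay":0.218,"az":-0.007,"grip":15},{"x":-135,"y":-7,"z":-76,"ax":-0.308,"ay":0.218,"az":-0.007,"grip":15}]'; python3 - <<'E'
from avg import *
import pickle
p,e,sd=avg(4);R=Ro.from_euler('xyz',e);print(p,e,sd); print("tip",p+R.apply(TIP),"axis",R.apply(AX)); plan((456.5,-210.6,200.5),Rg,base=(p,R))
i=get_image("wrist");S=get_image("scene");pickle.dump((i,S,p,e),open("c1.pkl","wb"))
cv2.imwrite("pics/c1w.png",i["color"][:,:,::-1]);crop(S,190,90,310,260,3.5,"c1s.png")
E
```

```text
clock: 25.3
eef_pos: [457.5, -209.5, 287.8]
tool_rot: [-1.92, 0.0, 0.107]
force: [0.2, 0.6, -1.2]
width: 25.4
[ 462.87357512 -207.71277785  288.37076066] [-1.92031586 -0.00404371  0.11317978] [1.29415404 0.25678432 0.15887442]
tip [ 461.56683364 -196.38693354  194.89494733] axis [-0.00277755 -0.00251391  0.99999298]
shift [-7.  83.3 28.1] turn [-0.002  0.005  0.005] rows 1.8
```

View pics/c1w.png

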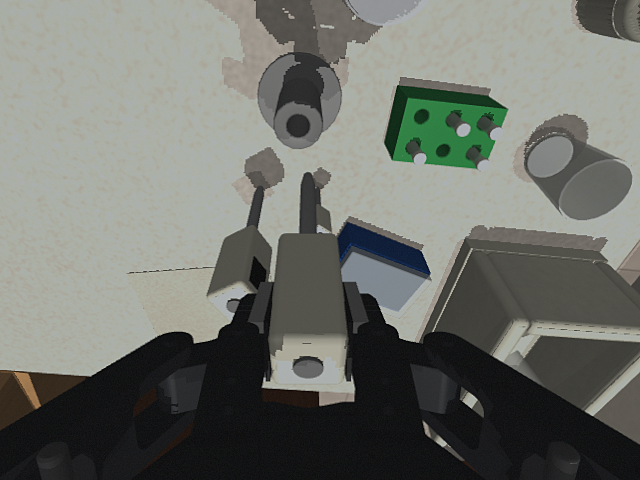

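View pics/c1s.png

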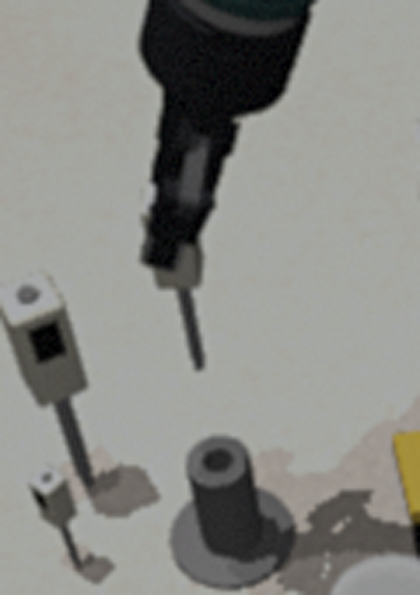

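```bash
python3 -m jog '[{"x":0,"y":0,"z":0,"ax":0,"ay":0,"az":0,"grip":15}]' | head -4; python3 - <<'E'
from h import *
s,p,R=cur();plan((456.5,-210.6,203.5),Rg);print("tip",p+R.apply(TIP))
E
```

```text
clock: 25.7
eef_pos: [463.3, -208.3, 288.3]
tool_rot: [-1.922, -0.004, 0.113]
force: [0.1, -0.1, -0.4]
shift [-7.3 80.1 27.7] turn [-0.001  0.005  0.005] rows 1.7
tip [ 461.927898   -197.14174624  194.82823404]
```

```bash
python3 -m jog '[{"x":-4,"y":20,"z":7,"ax":0,"ay":0.003,"az":0.003,"grip":15},{"x":-7.3,"y":45,"z":15.5,"ax":-0.001,"ay":0.005,"az":0.005,"grip":15},{"x":-7.3,"y":70,"z":24.2,"ax":-0.001,"ay":0.005,"az":0.005,"grip":15},{"x":-7.3,"y":80,"z":27.7,"ax":-0.001,"ay":0.005,"az":0.005,"grip":15},{"x":-7.3,"y":80,"z":27.7,"ax":-0.001,"ay":0.005,"az":0.005,"grip":15}]'; python3 -m jog '[{"x":0,"y":0,"z":0,"ax":0,"ay":0,"az":0,"grip":15},{"x":0,"y":0,"z":0,"ax":0,"ay":0,"az":0,"grip":15}]' | head -4; python3 - <<'E'
from h import *
s,p,R=cur();plan((456.5,-210.6,106),Rg);print("tip",p+R.apply(TIP),"ax",R.apply(AX),s["force"])
i=get_image("wrist");S=get_image("scene")
crop(i,220,80,400,330,2.4,"c2w.png");crop(S,200,150,290,250,6,"c2s.png")
t=p+R.apply(TIP);print(proj(S,t),proj(S,(455,-199.5,92)))
E
```

```text
clock: 26.2
eef_pos: [455.1, -210.7, 202.6]
tool_rot: [-1.922, 0.002, 0.106]
force: [0.1, -0.3, -1.1]
width: 25.2
clock: 26.4
eef_pos: [456.8, -211.1, 204.8]
tool_rot: [-1.923, -0.003, 0.106]
force: [0.1, 0.7, -0.9]
shift [-0.5 92.5 34.6] turn [ 0.001 -0.002  0.001] rows 2.0
tip [ 455.44512069 -200.04056991  111.27017476] ax [-1.93652995e-03  4.59697151e-04  9.99998019e-01] [ 0.14209186  0.68297127 -0.92723364]
[[251.17017256 215.80505312]] [[252.45742049 220.7731757 ]]
```

View pics/c2w.png

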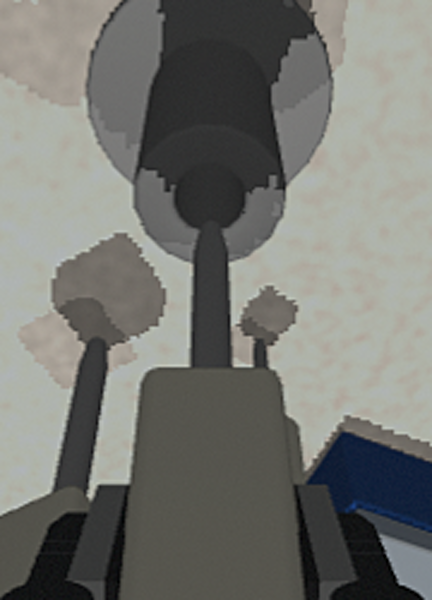

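View pics/c2s.png

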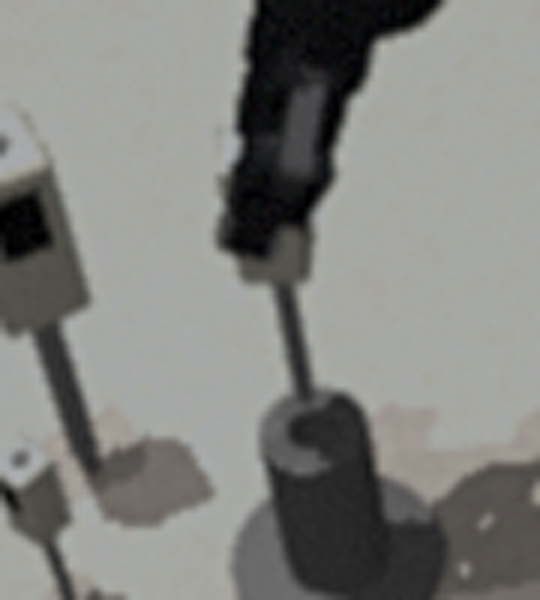

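```bash
python3 -m jog '[{"x":0,"y":14,"z":5.2,"ax":0,"ay":0,"az":0,"grip":15},{"x":0,"y":28,"z":10.4,"ax":0,"ay":0,"az":0,"grip":15},{"x":0,"y":42,"z":15.7,"ax":0,"ay":0,"az":0,"grip":15},{"x":0,"y":56,"z":21,"ax":0,"ay":0,"az":0,"grip":15},{"x":0,"y":68,"z":25.4,"ax":0,"ay":0,"az":0,"grip":15}]'; python3 -m jog '[{"x":0,"y":0,"z":0,"ax":0,"ay":0,"az":0,"grip":15},{"x":0,"y":0,"z":0,"ax":0,"ay":0,"az":0,"grip":15}]';python3 - <<'E'
from h import *
plan((456.5,-210.6,106),Rg)
E
```

```text
clock: 27.0
eef_pos: [456.3, -210.2, 131.0]
tool_rot: [-1.923, -0.002, 0.106]
force: [0.5, -0.2, -1.2]
width: 25.2
clock: 27.2
eef_pos: [456.1, -210.5, 131.6]
tool_rot: [-1.923, -0.001, 0.106]
force: [-0.1, 0.2, -0.9]
width: 25.2
shift [ 0.3 24.1  8.8] turn [ 0.    -0.001 -0.   ] rows 0.5
```

```bash
python3 -m jog '[{"x":0,"y":8,"z":2.9,"ax":0,"ay":0,"az":0,"grip":15},{"x":0,"y":16,"z":5.9,"ax":0,"ay":0,"az":0,"grip":15},{"x":0,"y":21,"z":7.7,"ax":0,"ay":0,"az":0,"grip":15},{"x":0,"y":23,"z":8.4,"ax":0,"ay":0,"az":0,"grip":15},{"x":0,"y":23,"z":8.4,"ax":0,"ay":0,"az":0,"grip":15}]'; python3 -m jog '[{"x":0,"y":1,"z":0.3,"ax":0,"ay":0,"az":0,"grip":15},{"x":0,"y":1,"z":0.3,"ax":0,"ay":0,"az":0,"grip":15}]'
```

```text
clock: 27.7
eef_pos: [455.5, -210.4, 106.3]
tool_rot: [-1.923, -0.0, 0.106]
force: [-0.2, 0.1, -0.8]
width: 25.7
clock: 27.9
eef_pos: [455.8, -210.6, 106.0]
tool_rot: [-1.923, -0.001, 0.106]
force: [-1.8, 2.1, 4.7]
width: 25.2
```

```bash
python3 -m jog '[{"x":0,"y":0,"z":0,"ax":0,"ay":0,"az":0,"grip":30},{"x":0,"y":0,"z":0,"ax":0,"ay":0,"az":0,"grip":42},{"x":0,"y":0,"z":0,"ax":0,"ay":0,"az":0,"grip":50},{"x":0,"y":0,"z":0,"ax":0,"ay":0,"az":0,"grip":50}]'; python3 -m jog '[{"x":0,"y":-14,"z":-5.2,"ax":0,"ay":0,"az":0,"grip":60},{"x":0,"y":-37,"z":-13.6,"ax":0,"ay":0,"az":0,"grip":60},{"x":0,"y":-75,"z":-27.5,"ax":0,"ay":0,"az":0,"grip":60},{"x":0,"y":-115,"z":-42,"ax":0,"ay":0,"az":0,"grip":60},{"x":0,"y":-150,"z":-55,"ax":0,"ay":0,"az":0,"grip":60}]';python3 -m jog '[{"x":0,"y":-28,"z":-10,"ax":0,"ay":0,"az":0,"grip":60},{"x":0,"y":-28,"z":-10,"ax":0,"ay":0,"az":0,"grip":60},{"x":0,"y":-28,"z":-10,"ax":0,"ay":0,"az":0,"grip":60}]'; python3 - <<'E'
from h import *
i=get_image("wrist");S=get_image("scene")
cv2.imwrite("pics/e1w.png",i["color"][:,:,::-1]);cv2.imwrite("pics/e1s.png",S["color"][:,:,::-1])
crop(S,180,160,300,260,6,"e1p.png");print(read_state()["force"])
E
```

```text
clock: 28.3
eef_pos: [455.8, -210.5, 105.5]
tool_rot: [-1.923, -0.001, 0.106]
force: [0.9, 0.5, 0.7]
width: 49.7
clock: 28.8
eef_pos: [455.5, -210.6, 267.1]
tool_rot: [-1.923, -0.001, 0.105]
force: [0.7, -0.4, 0.4]
width: 60.1
clock: 29.1
eef_pos: [455.7, -209.8, 295.1]
tool_rot: [-1.922, -0.002, 0.106]
force: [-0.7, 0.1, 0.4]
width: 60.0
[0.11202009 0.63957928 0.05204053]
```

View pics/e1p.png

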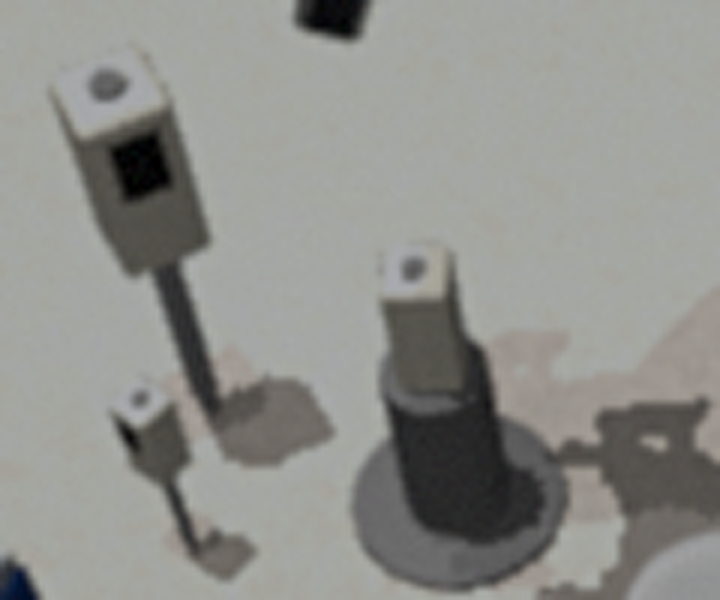

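View pics/e1s.png

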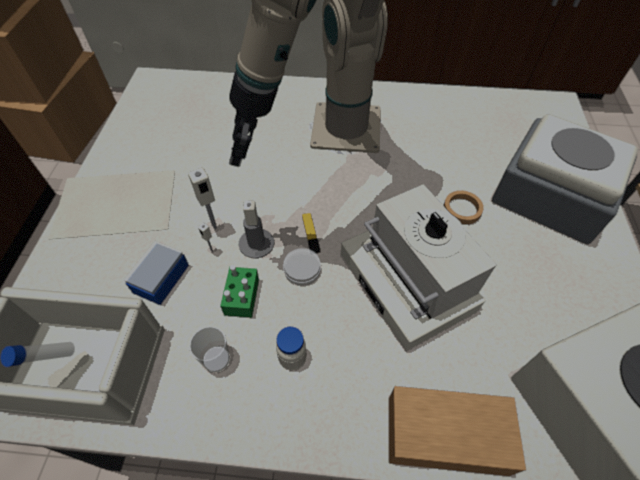

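View pics/e1w.png

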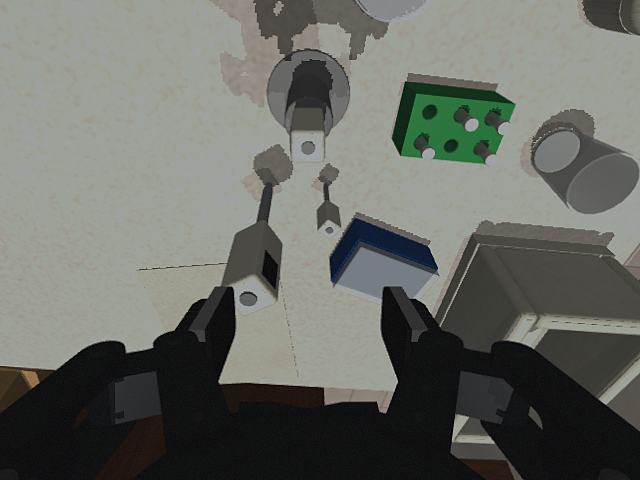

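```bash
python3 - <<'E'
from h import *
T=get_image("top");crop(T,145,165,305,325,4.5,"e1t.png")
E
```

```text
(no output)
```

View pics/e1t.png

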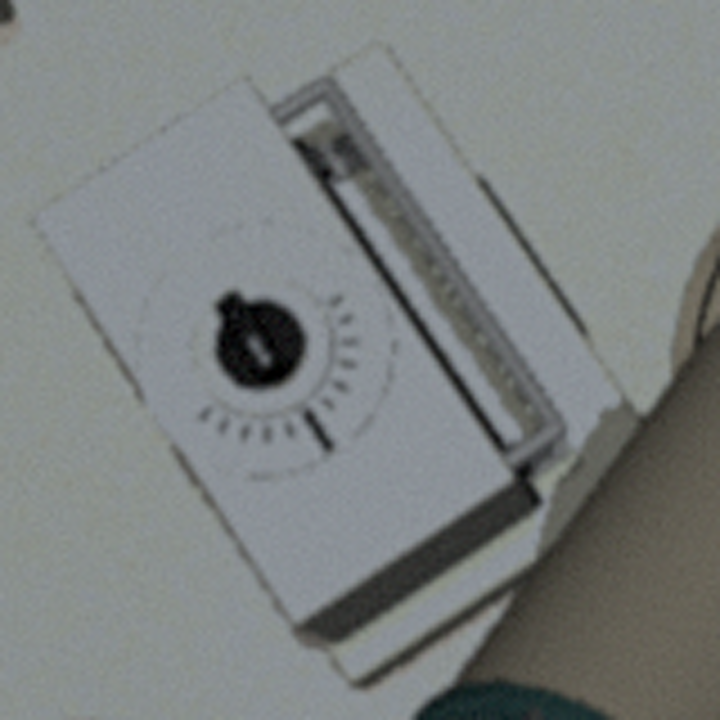

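The dial's pointer (260,350 in the crop) is parallel to the long mark (318,430), and the pen is seated in its stand. Handing in.

```bash
python3 -c "
from cell import *
print(finish_job(), read_state()['clock'])"
```

```text
the job is handed in; nothing more can be done
the job is handed in; nothing more can be done
```

The job was handed in at about 29 s of the 64 s allowed; no verdict was given.

- **Dial:** I turned it clockwise to the long mark, then gripped it again to close a remaining gap of about 1.3°. The wrist picture after that showed the pointer in line with the mark, and the last top view agreed.
- **Seam pass:** The pen ran from y = +72 to y = -72 mm in about 7.4 s, leaning 40°. By the arm's readings the tip stayed about 4 mm out from the wall and 4.4 mm above the ledge, roughly 6 mm from the seam. Force readings showed no contact. Wrist pictures near the start, middle and end showed the tip beside the dark seam band and parallel to it. One or two of these camera looks paused the motion for 0.05 s each.
- **Pen and bystanders:** The pen went back into its stand. The last picture shows it seated as at the start. The look-alike pens and other things looked unmoved, and the gripper was clear of everything.

**Disagreements:**
- On the first try the fingers closed on top of the dial's bar with about 6 N. They appear to reach about 20 mm less far than the stated tool point, so I gripped lower. I used the same correction for the pen.
- The wrist camera put the chamber about 2 to 3 mm away from where the fixed cameras put it. I relied on the fixed cameras and on tip-to-seam comparisons within single pictures. The true distance to the seam could therefore differ from the reading by 1 to 2 mm.

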